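# Load a fresh battery stick into an open work light

## Task

Put the green battery stick from the yellow rack into the open battery bay of the work light: first push its minus end under the hood against the spring contact while the red plus end is still raised, then press the red end down until it snaps between the two spring arms and the stick lies fully home. Feel your way gently: do not drive the spring contact to its stop or force the stick or the light; leave the grey stick in the rack and everything else where it lies, and let go at the end.

Things in the scene. Friction and masses are not known exactly. Their poses are not given: they have to be found in the camera images.
- fresh_stick: Charged stick: green cylinder, diameter 28 mm, length 100 mm, about 0.16 kg, lying in one of the two places of the yellow rack. Origin at its middle, on its axis; x runs along it to the PLUS end (red band, brass button 11 mm across that stands out 2 mm, included in the 100 mm). Minus end: thin black band, flat steel face. Grasp it across its diameter at mid length or a little nearer the minus end.
- fresh_stick_plus (a point): Tip of the green stick's brass button, on its axis, 50 mm from its origin.
- fresh_stick_minus (a point): Centre of the green stick's flat minus face, on its axis, 50 mm from its origin.
- spent_stick: A flat (spent) stick of the same shape and size with a grey sleeve, in the other place of the rack; it stays there.
- stick_rack: Yellow rack fixed to the bench, 92 x 124 mm, origin on the bench under its centre. The sticks lie along its x axis (plus ends to +x) at y = +38 and -38 mm, axes 30 mm high, on blocks at |x| = 30 to 42 mm with lips 26 mm high. Between the blocks there is only its base plate, 6 mm high.
- work_light: Black work light with orange corners, lying on its lens, fixed, cover off: 190 x 104 mm (x -105..85; wire handle to x -133), deck 20 mm high. Origin on the bench under the bay's middle; z up; x along the bay from the spring end to the plus end. The grey holder on it is screwed down in slots and sits up to 6.5 mm off to +x or -x (not measured: feel for it); x values of its parts are nominal.
- bay (a point): Nominal middle of a fully seated stick: 44 mm above the bench over the light's origin. The seated stick lies level along the light's x, plus end to +x, on supports 30 mm high (x -42..-26 and 31..47), plus tip at x = 50, minus face at x = -50 mm, all shifted with the holder by up to 6.5 mm. At x = -25..30 there is only the deck beside it.
- plus_face (a point): Nominal place of the brass plus contact's face, in line with the seated stick's axis (x = 50 mm, 44 mm high in the light's frame; shifted with the holder). The wall that carries it is 30 mm wide and 56 mm high.
- snap_arms (a point): Nominally midway between the two spring arms at the plus end (x = 42, 49 mm high). Their round beads (x 37..47, radius 3 mm, centres at y = +-15 mm, arm tips below 58 mm) yield sideways as the stick goes down and close over it; passing them takes 8 to 18 N of pressing near the red end. A stick with its minus end seated rests on them, red end about 14 mm too high.
- hood_lip (a point): Nominal edge of the hood over the spring contact, x = -47 in the light's frame, underside 62 mm high; the housing below it is 33 mm wide inside (walls to 65 mm high, flared mouth to x = -40). The stick enters with its red end raised about 20 degrees (18 to 22), lower edge of its minus end 1 to 2 mm above the 30 mm high support.
- spring_face (a point): Nominal centre of the spring contact's face at rest: x = -44, 44 mm high in the work light's frame; the real one is shifted with the holder by up to 6.5 mm either way. This point does not move.
- spring_contact (a joint): How far the brass spring contact plate (26 x 28 mm) is pushed in from rest towards -x: 0 at rest, 0.006 m with a stick seated, 0.0115 at its hard stop. It pushes back with 2.7 N plus 0.9 N per mm. For the raised red end to come down inside the plus wall it must be pushed in 8 to 10.5 mm, which is felt as 10 to 12 N along the bay.
- battery_cover: The light's black battery cover, an open shell 156 x 70 x 46 mm with screw ears, near the wall; leave it. Origin under its centre.
- die_grinder: Grey and yellow air die grinder, 175 mm, near the wall; leave it.
- tape_measure: Grey tape measure, 35 x 80 x 64 mm, near the wall; leave it.
- gasket_cards: Small stack of grey gasket sheets, 69 x 131 x 7 mm; leave it.
Not all that is in view belongs to the job. There is more than one size of the fresh_stick; the one meant has the size given above.

How it is judged:
By the outcome, as a careful person would: the job done as asked, in the order asked, and still so for the second after the job is handed in, with the robot touching nothing.
It also fails if it takes over 61 s, if anything falls off the work surface, if the arm or the gripper's body presses on something with over 40 N, if the wrist force passes 120 N, or if a joint passes its speed limit or range.

## Robot

A 6-joint arm with a two-finger parallel gripper is mounted at the origin on a cart in front of the work surface, level with it; the furniture and walls round the work are solid. World frame = base frame: x ahead of the robot, y to its left, z up, the work surface at z = 0. Lengths are in mm, angles in rad, forces in N, time in s.
With the tool pointing down it reaches from about 375 to 900 mm from the base axis. Payload 3.1 kg.
Tool frame: the origin (TCP) lies midway between the tips of the shut fingers; the grasp point (between the pads) lies behind it (r.grip_depth is the z of the grasp point in the tool frame, in mm); z points along the fingers, y is the line along which they close (so a half turn about z gives the same grasp; the last joint's range is limited). The gripper opens to 85 mm and grips with 20 to 120 N. Pads are 22 mm wide; open, the fingers measure 114 mm over their backs; the gripper's body (76 mm by 85 mm) begins 54 mm behind the grasp point. The pads swing forward as they close: fully open they stand 13 mm farther back than shut.
Start: joints at [1.163, 0.527, 1.433, -0, 1.181, -0.178], TCP at [142.324, 608.556, 195.31] pointing down, gripper open.
Joint ranges: [-3.08, 3.08], [-0.75, 2.2], [0.22, 2.44], [-1.43, 4.57], [0, 2.65], [-2.85, 2.85]. Speed limits (rad/s): [2.79, 2.79, 3.14, 3.14, 3.14, 3.14].

## Interface

Orientations are given as a unit quaternion [w, x, y, z].
In Python, from cell import r, cams, nets gives the robot as it stands.
- The arm moves only by the tool drive_tool, never from a script. Its argument "rows" is a list of rows, each a list of 7 numbers: the shift along the tool's x, y, z in units of 300 mm (1.0 is 300 mm), then the turn, a rotation vector about the tool's x, y, z in units of pi rad (1.0 is pi rad), then the opening, from -1 (shut) to 1 (fully open). A call has 1 to 8 rows; each row is the pose to reach, as a shift and turn from the pose commanded when the call began, along the tool's axes at that moment, turning the shorter way round; what a row does not reach only later rows make up. A row lasts 1/10 s, in which the tool goes at most 50 mm and 8.59 degrees, less where a joint would pass 70% of its speed; a pose out of reach is approached as far as the arm can. A call with a number of a shift or a turn outside -1 to 1 is refused whole. A call with a gripper value outside its range is refused whole. The fingers move at their own pace and stop on an object; the grip force is fixed at half the most. Time passes only in rows, so rows that repeat a pose let the fingers close. It gives the time, the measured TCP pose, the force, the opening and the grip force at its end, in the units of the state.
- r.sense(): the state, without advancing time (a new reading comes with each control period).
- cams.grab_frame(name): name is "scene" or "top"; returns a dict with "color" (480x640x3 uint8, red, green, blue), "camera_matrix" (3x3 intrinsics, pixels), "k1" (the pictures are not rectified: a ray, as slopes to the right and down, at radius r is drawn at 1 + k1 r^2 times it, then the intrinsics apply), "R" (3x3) and "t" (3): a world point X has camera coordinates R X + t. Camera axes: x right, y down, z forward; pixel columns grow to the right and rows downward; lengths in mm; the calibration is good to about 2 mm. A picture is of the moment at which its call begins. There is no depth.
- r.job_done(): hands the job in; it is judged then, once.
Trained networks look in a picture, given as the dict that the camera call returned (one of the last four; its "shot" number tells which), for a name from the list of things; names that differ only in an ending like _2 or _b are one class to them, and where a whole thing is asked for, a point or a joint stands for the part that bears it (a point fixed in the world has none). Each returns a list of dicts, best first, with "confidence" (0 to 1); they miss things now and then, are a little off and sometimes report something else, mostly with a low value. They report only what shows in the picture. A call takes as long as a camera call. They do not tell look-alikes from the thing itself.
- nets.trace(label, picture): "region" (480x640 bool, what is visible of it) and "centre" ([column, row] in pixels, amid what is visible of it).
The state is a dict: "time_s": time; "joints": joint angles; "dq": joint speeds; "tau": joint torques, N m; "tcp_pos": TCP position; "eef_rot": TCP orientation; "wrist_force": force on the tool from outside, world axes, zero at the start; "moment": the same for the moment, N m; "grip_width": finger opening in mm; "grasp_force": force on a finger pad.
Only numpy, scipy, OpenCV 4.12 (cv2) and the standard library are available. Lean on these libraries where they do the work, as an engineer would, in place of code of your own. Each camera call takes 0.05 s, during which the arm holds its last target. There are 200 camera calls.

## Working session

There is one attempt and no reset: what is moved stays moved. The work goes in short steps, Python scripts to look and compute and a tool call to move; the robot and the scene stay as the last step left them, time stands still between calls to the robot, and variables do not carry over. Pictures are saved under pics/ and viewed, at most 10 in all, crops included, and the job is handed in when it is done.

Besides the shell and the picture viewer there is one more tool, called after "Emit:" as a command line: name --pt "numbers of a row" for each row, then --argument value for the rest. drive_tool: Moves the arm, as the interface text tells. Shifts and turns lie within -1 to 1; 1 stands for 300 mm of shift or pi rad of turn. Its arguments: {"type":"object","properties":{"rows":{"type":"array","items":{"type":"array","items":{"type":"number"}}}},"required":["rows"]}

```bash
ls; mkdir -p pics; python3 - <<'E'
from cell import r,cams,nets
import cv2,numpy as np
s=r.sense(); print({k:np.round(v,3).tolist() for k,v in s.items()}, r.grip_depth)
for n in("scene","top"):
    p=cams.grab_frame(n); cv2.imwrite(f"pics/{n}0.png",p["color"][:,:,::-1])
    print(n,p["camera_matrix"].tolist(),p["k1"],np.round(p["R"],4).tolist(),np.round(p["t"],1).tolist())
    for l in("fresh_stick","spent_stick","stick_rack","work_light","snap_arms","hood_lip","spring_face","plus_face"):
        for d in nets.trace(l,p)[:3]: print(l,round(d["confidence"],2),np.round(d["centre"],1),d["region"].sum())
E
```

```text
pics
{'time_s': 0.0, 'joints': [1.163, 0.528, 1.434, 0.0, 1.181, -0.178], 'dq': [-0.001, 0.0, -0.0, 0.001, 0.001, 0.003], 'tau': [0.001, -44.234, -17.803, -0.0, 0.008, 0.0], 'tcp_pos': [142.001, 607.839, 194.347], 'eef_rot': [-0.0, 0.115, 0.993, -0.001], 'wrist_force': [0.458, -0.053, -0.837], 'moment': [0.035, -0.013, -0.033], 'grasp_force': 0.0, 'grip_width': 85.6} -18.700000000000003
scene [[614.8183843659053, 0.0, 309.2003315588569], [0.0, 614.8183843659053, 234.57998084108016], [0.0, 0.0, 1.0]] -0.05844435032161168 [[0.8916, -0.4529, 0.0074], [-0.3532, -0.7054, -0.6146], [0.2835, 0.5453, -0.7888]] [-503.4, 370.6, 1159.9]
fresh_stick 0.52 [289.7 328.3] 4445
fresh_stick 0.49 [242.7 188.9] 179
spent_stick 0.6 [283.2 237.8] 446
stick_rack 0.65 [269.1 240.5] 907
work_light 0.9 [292. 326.] 4571
work_light 0.2 [253.5 229.6] 514
snap_arms 0.96 [285.8 324.2] 4406
hood_lip 0.58 [290.1 325.4] 4410
spring_face 0.73 [288.4 329.9] 4443
spring_face 0.56 [363. 210.] 567
plus_face 0.6 [292.3 328.1] 4377
top [[570.0490273430522, 0.0, 320.1471873509923], [0.0, 570.0490273430522, 250.995126215943], [0.0, 0.0, 1.0]] -0.05154033636722955 [[-0.0681, -0.9977, 0.0037], [-0.9715, 0.0654, -0.2278], [0.2271, -0.0191, -0.9737]] [212.5, 624.2, 970.8]
fresh_stick 0.95 [282.7 309. ] 785
fresh_stick 0.77 [213.5 302.6] 450
spent_stick 0.56 [421.  315.6] 5994
stick_rack 0.69 [418.6 316.9] 6255
stick_rack 0.56 [290.9 296.7] 1704
stick_rack 0.17 [280.9 309.4] 809
work_light 0.84 [418.8 317.4] 5985
work_light 0.56 [312.9 179.2] 888
work_light 0.2 [378.3 214.7] 3374
snap_arms 0.86 [422.6 315. ] 6064
hood_lip 0.9 [417.2 317.6] 6045
spring_face 0.57 [419.9 314.5] 5912
plus_face 0.69 [420.3 317.7] 6110
```

```bash
python3 - <<'E'
import cv2
for n,(x0,y0,x1,y1) in {"scene":(160,130,420,390),"top":(180,130,520,400)}.items():
    a=cv2.imread(f"pics/{n}0.png"); c=cv2.resize(a[y0:y1,x0:x1],None,fx=2.2,fy=2.2,interpolation=cv2.INTER_CUBIC); print(c.shape); cv2.imwrite(f"pics/{n}0c.png",c)
E
```

```text
(572, 572, 3)
(594, 748, 3)
```

View pics/scene0c.png

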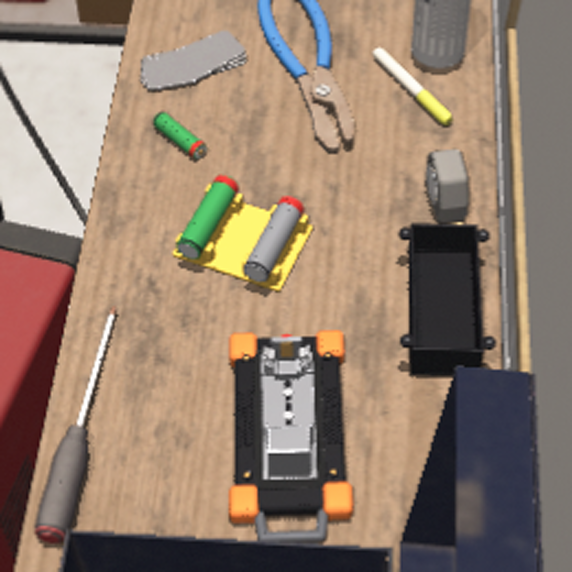

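View pics/top0c.png

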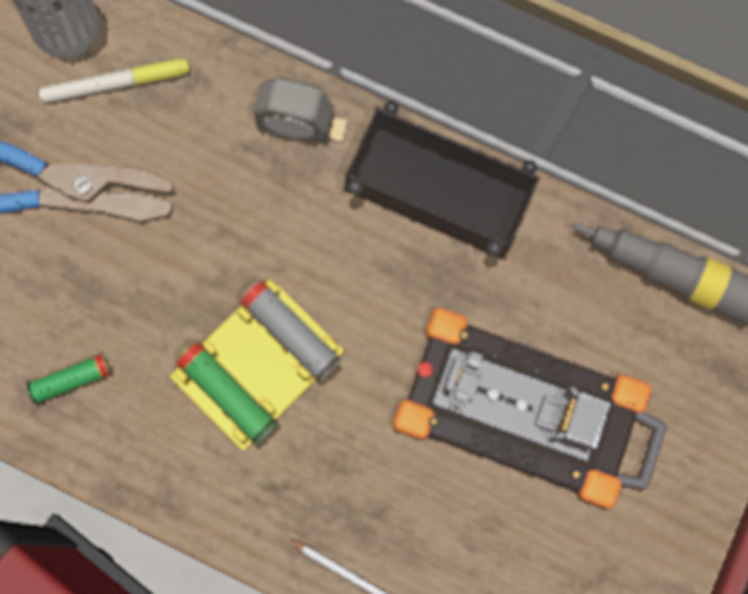

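The scene shot shows the green stick in the rack, with its red end at crop (226,183) and minus end at (190,250). The grey stick is to its right, and a smaller decoy green stick lies outside the rack at (180,135). The light has its hood and handle at the bottom. In the top view the green stick runs from (190,355) red to (265,435). The light's plus end is at left (435,370) and its hood at right (585,420).

```bash
cat > h.py <<'E'
import numpy as np, cv2
from scipy.optimize import least_squares
def cam(p): return dict(K=np.array(p["camera_matrix"]),k=p["k1"],R=np.array(p["R"]),t=np.array(p["t"]),img=p["color"])
def proj(c,X):
    X=np.atleast_2d(X)@c["R"].T+c["t"]; s=X[:,:2]/X[:,2:]; s=s*(1+c["k"]*(s**2).sum(1,keepdims=True))
    return s*[c["K"][0,0],c["K"][1,1]]+c["K"][:2,2]
def tri(cs,px):
    f=lambda X:np.concatenate([proj(c,X)[0]-q for c,q in zip(cs,px)])
    s=least_squares(f,[400,450,40]); return s.x,np.abs(s.fun).max()
def onz(c,q,z):
    s=least_squares(lambda a:proj(c,[a[0],a[1],z])[0]-q,[400,450]); return s.x
def blobs(img,lo,hi,amin):
    m=cv2.inRange(cv2.cvtColor(img,cv2.COLOR_RGB2HSV),lo,hi)
    n,l,st,ce=cv2.connectedComponentsWithStats(m)
    return [(st[i,4],ce[i],l==i) for i in range(1,n) if st[i,4]>=amin]
E
python3 - <<'E'
from cell import r,cams,nets
from h import *
cs={n:cam(cams.grab_frame(n)) for n in("scene","top")}
for n,c in cs.items():
    print(n,"cam at",(-c["R"].T@c["t"]).round(), "tcp",proj(c,r.sense()["tcp_pos"]).round())
    for nm,lo,hi,a in(("orange",(8,150,150),(18,255,255),40),("green",(50,120,40),(75,255,255),40),("red",(0,170,90),(5,255,255),12),("yellow",(24,120,120),(33,255,255),100)):
        for A,ce,m in blobs(c["img"],lo,hi,a):
            ys,xs=np.nonzero(m); 
            print(nm,A,ce.round(1),"on z30",onz(c,ce,30).round(), xs.min(),xs.max(),ys.min(),ys.max())
E
```

```text
scene cam at [ 251. -599. 1146.] tcp [[ 23. 134.]]
orange 272 [139.1 272.1] on z30 [270. 247.] 127 152 252 291
orange 135 [269.8 286.6] on z30 [511.  84.] 264 276 281 293
orange 133 [309.7 285.3] on z30 [590.  48.] 304 316 280 291
orange 189 [313.  356.1] on z30 [ 520. -105.] 307 320 349 364
orange 195 [270.1 357.5] on z30 [442. -70.] 264 277 350 365
green 141 [238.9 189.4] on z30 [562. 374.] 230 249 182 198
green 322 [254.2 227.2] on z30 [548. 249.] 242 265 213 242
red 14 [248.1 196.4] on z30 [573. 343.] 246 251 194 199
red 27 [263.  212.2] on z30 [585. 282.] 258 267 210 216
red 26 [292.4 221.6] on z30 [635. 225.] 287 296 220 225
yellow 409 [358.5  32.3] on z30 [1153.  818.] 345 375 20 42
yellow 108 [357.  178.1] on z30 [839. 278.] 349 364 171 185
yellow 483 [268.7 238.3] on z30 [564. 205.] 254 285 223 255
top cam at [ 400.  190. 1087.] tcp [[ 42. 583.]]
orange 170 [382.8 277.4] on z30 [588.  55.] 374 391 270 285
orange 192 [466.8 308.4] on z30 [519. -97.] 458 475 301 316
orange 173 [367.5 320. ] on z30 [510.  90.] 359 376 312 328
orange 201 [453.  351.9] on z30 [441. -62.] 444 461 344 360
orange 519 [187.7 448.9] on z30 [303. 428.] 162 211 426 471
green 248 [281.2 307.9] on z30 [543. 249.] 265 300 291 328
green 265 [208. 303.] on z30 [561. 385.] 193 224 294 312
red 14 [268.4 288.4] on z30 [582. 271.] 266 271 287 290
red 15 [262.8 293.9] on z30 [572. 282.] 261 265 292 296
yellow 980 [11.9 43.1] on z30 [1145.  793.] 0 32 22 69
yellow 181 [252.6 161.9] on z30 [836. 290.] 241 265 157 167
yellow 240 [503.2 258.8] on z30 [ 608. -179.] 494 511 247 269
yellow 152 [318.6 273.9] on z30 [603. 175.] 301 335 257 291
yellow 1237 [297.1 294.3] on z30 [567. 218.] 272 321 270 320
yellow 293 [275.6 315.6] on z30 [530. 260.] 258 293 298 333
```

```bash
python3 - <<'E'
from cell import r,cams,nets
from h import *
cs=[cam(cams.grab_frame(n)) for n in("scene","top")]
np.save("cs.npy",cs,allow_pickle=True)
# light: orange corners (handle side first)
o=[[(270.1,357.5),(453.0,351.9)],[(313.0,356.1),(466.8,308.4)],[(269.8,286.6),(367.5,320.0)],[(309.7,285.3),(382.8,277.4)]]
P=[]
for q in o:
    X,e=tri(cs,q); P.append(X); print("corner",X.round(1),round(e,2))
P=np.array(P); ax=(P[2]+P[3]-P[0]-P[1])/2; cr=(P[1]+P[3]-P[0]-P[2])/2
u=ax/np.hypot(*ax[:2]); print("light yaw",np.degrees(np.arctan2(ax[1],ax[0])),"cross",np.degrees(np.arctan2(cr[1],cr[0])),"len",np.linalg.norm(ax),np.linalg.norm(cr),"centre",P.mean(0),"origin",P.mean(0)+10*u)
# stick: silhouette fit of the green sleeve's visible surface
G=[[m for A,ce,m in blobs(c["img"],(45,90,30),(80,255,255),100) if np.hypot(*(ce-q))<8][0] for c,q in zip(cs,[(254.2,227.2),(281.2,307.9)])]
def feat(m):
    ys,xs=np.nonzero(m); p=np.c_[xs,ys].astype(float); c=p.mean(0); C=np.cov(p.T); return np.r_[c,np.sqrt(C[0,0]),np.sqrt(C[1,1]),C[0,1]/10]
def model(v,c):
    x,y,z,yaw,L0,L1=v; S=8
    th=np.linspace(0,2*np.pi,60); a=np.linspace(L0,L1,2)
    d=np.array([np.cos(yaw),np.sin(yaw),0]); n=np.array([-d[1],d[0],0])
    p=np.array([[x,y,z]+s*d+14*(np.cos(t)*n+np.sin(t)*np.array([0,0,1])) for s in a for t in th])
    N=np.array([np.cos(t)*n+np.sin(t)*np.array([0,0,1]) for s in a for t in th])
    C=-c["R"].T@c["t"]; vis=((C-p)*N).sum(1)>0
    q=cv2.convexHull((proj(c,p[vis])).astype(np.float32))[:,0]
    # polygon moments
    mo=cv2.moments((q-q.mean(0)).astype(np.float32)); A=mo["m00"]
    cxx,cyy,cxy=mo["mu20"]/A,mo["mu02"]/A,mo["mu11"]/A
    return np.r_[q.mean(0)[0]+mo["m10"]/A,q.mean(0)[1]+mo["m01"]/A,np.sqrt(cxx),np.sqrt(cyy),cxy/10]
F=[feat(m) for m in G]
s=least_squares(lambda v:np.concatenate([model(v,c)-f for c,f in zip(cs,F)]),[547,249,30,0.75,-45,38],x_scale=[1,1,1,.05,3,3],diff_step=1e-3)
print("stick",s.x.round(2),"res",s.fun.round(2))
red=tri(cs,[(263.0,212.2),(262.8,293.9)]);print("red",red)
# rack hull
for c,q in zip(cs,[(268.7,238.3),(297,294)]):
    m=sum(b[2].astype(np.uint8) for b in blobs(c["img"],(22,90,90),(34,255,255),15) if np.hypot(*(b[1]-q))<45)
    ps=np.array([onz(c,p,6) for p in cv2.convexHull(np.argwhere(m)[:,::-1].astype(np.int32))[:,0]],np.float32); print("rack",cv2.minAreaRect(ps))
E
```

```text
corner [442.  -64.3  19.6] 0.66
corner [ 520.8 -100.2   19.1] 0.6
corner [512.   89.3  21.4] 0.71
corner [590.8  53.3  21.5] 0.79
light yaw 65.50835587145939 cross -24.513017237314354 len 168.75161748083255 86.656965034384 centre [516.40872679  -5.48812889  20.40553607] origin [520.55433211   3.6120885   20.53184738]
stick [ 5.7204e+02  2.7050e+02  3.2980e+01  7.2000e-01 -8.2160e+01 -1.7000e-01] res [-0.95  0.29  0.1   0.04  0.02  0.1  -0.8   0.17  0.11 -0.21]
red (array([576.37775606, 280.82244674,  31.59962724]), np.float64(3.1201662588152317))
rack ((576.3067626953125, 225.05609130859375), (101.41716766357422, 127.46554565429688), 41.30281448364258)
rack ((570.048583984375, 220.29147338867188), (93.04658508300781, 125.16189575195312), 41.28230285644531)
```

```bash
cat > mv.py <<'E'
import sys,json,numpy as np
from scipy.spatial.transform import Rotation as Ro
# pose = pos, yaw of tool x (deg), pitch raising tool x (deg)
def rot(yaw,pit): 
    c,s=np.cos(np.radians(yaw)),np.sin(np.radians(yaw))
    return Ro.from_matrix(np.array([[c,s,0],[s,-c,0],[0,0,-1.]]))*Ro.from_euler("y",pit,degrees=True)
def row(p0,R0,p,R,g):
    d=R0.inv().apply(np.array(p)-p0)/300; t=(R0.inv()*R).as_rotvec()/np.pi
    n=int(np.ceil(max(np.linalg.norm(d)*6,np.linalg.norm(t)*180/8.59)))
    return [round(float(v),4) for v in [*d,*t,g]],n
E
python3 - <<'E'
from mv import *
p0=np.array([142.324,608.556,195.31]); R0=Ro.from_quat([0,0.115,0.993,0],scalar_first=True)
from cell import r
q=r.sense()["eef_rot"];R0=Ro.from_quat(q,scalar_first=True); print(R0.as_matrix().round(3).tolist())
print(row(p0,R0,[542,245.4,120],rot(41.3,0),0.4))
E
```

```text
[[-0.974, 0.228, -0.0], [0.228, 0.974, -0.0], [-0.0, -0.0, -1.0]]
([-1.573, -0.8752, 0.2511, -0.0, 0.0, 0.6974, 0.4], 15)
```

Emit:
drive_tool --pt "-0.79 -0.44 0.13 0 0 0.35 0.4" --pt "-0.79 -0.44 0.13 0 0 0.35 0.4" --pt "-0.79 -0.44 0.13 0 0 0.35 0.4" --pt "-0.79 -0.44 0.13 0 0 0.35 0.4" --pt "-0.79 -0.44 0.13 0 0 0.35 0.4" --pt "-0.79 -0.44 0.13 0 0 0.35 0.4" --pt "-0.79 -0.44 0.13 0 0 0.35 0.4" --pt "-0.79 -0.44 0.13 0 0 0.35 0.4"

```text
time_s: 1.9
tcp_pos: [344.2, 425.1, 156.2]
eef_rot: [-0.0, 0.619, 0.785, -0.0]
wrist_force: [0.8, -0.1, 0.4]
grip_width: 59.7
grasp_force: 0.0
```

```bash
cat >> mv.py <<'E'
def after(p0,R0,r): return np.array(p0)+R0.apply(np.array(r[:3])*300), R0*Ro.from_rotvec(np.array(r[3:6])*np.pi)
def load(): d=json.load(open("cmd.json")); return np.array(d[0]),Ro.from_quat(d[1])
def save(p,R): json.dump([list(map(float,p)),list(map(float,R.as_quat()))],open("cmd.json","w"))
E
python3 - <<'E'
from mv import *
p0=np.array([142.324,608.556,195.31]); a=np.arctan2(.228,-.974); R0=rot(np.degrees(a),0)
p,R=after(p0,R0,[-.79,-.44,.13,0,0,.35]); print(p,R.as_matrix()[:,0]); save(p,R)
a=row(p,R,[542,245.4,90],rot(41.3,0),0.4); print(a)
E
```

```text
[342.99978791 426.01222951 156.31      ] [-0.23895842  0.9710298   0.        ]
([-0.7431, 0.5003, 0.221, 0.0, 0.0, 0.3474, 0.4], 8)
```

Emit:
drive_tool --pt "-0.743 0.5 0.221 0 0 0.347 0.4" --pt "-0.743 0.5 0.221 0 0 0.347 0.4" --pt "-0.743 0.5 0.221 0 0 0.347 0.4" --pt "-0.743 0.5 0.221 0 0 0.347 0.4" --pt "-0.743 0.5 0.221 0 0 0.347 0.4" --pt "-0.743 0.5 0.221 0 0 0.347 0.4" --pt "-0.743 0.5 0.221 0 0 0.347 0.4" --pt "-0.743 0.5 0.221 0 0 0.347 0.4"

```text
time_s: 2.7
tcp_pos: [543.0, 244.2, 89.5]
eef_rot: [-0.0, 0.937, 0.35, -0.0]
wrist_force: [0.4, -0.0, -0.4]
grip_width: 60.0
grasp_force: 0.0
```

```bash
python3 - <<'E'
from mv import *
from h import *
p,R=load(); p,R=after(p,R,[-.743,.5,.221,0,0,.347]); save(p,R); print(p,R.as_matrix()[:,0])
from cell import r,cams
s=r.sense(); print(s["tcp_pos"],s["joints"].round(3) if hasattr(s["joints"],"round") else s["joints"])
ims=[]
for n in("scene","top"):
    P=cams.grab_frame(n); c=cam(P); 
    for a,b in((-47,(255,0,0)),(50,(255,255,0))):
        q=proj(c,np.array([545,248,30])+a*np.array([.751,.66,0]))[0]; print(q)
        cv2.circle(P["color"],tuple(int(v) for v in q),1,b,-1)
    q=proj(c,s["tcp_pos"])[0].astype(int); x,y=q; print(n,q)
    I=P["color"][max(0,y-70):y+70,x-70:x+70,::-1]; ims.append(cv2.resize(I,(400,400),interpolation=cv2.INTER_CUBIC))
cv2.imwrite("pics/pre.png",np.hstack(ims))
E
```

```text
[541.91808906 245.41344914  90.01      ] [0.75051406 0.66085449 0.        ]
[543.03023296 244.17580062  89.51232265] [0.235 0.625 1.601 0.    0.917 1.09 ]
[244.62686369 242.98105894]
[262.26962416 212.71221165]
scene [251 212]
[299.31416862 324.7487798 ]
[262.91631305 288.21016728]
top [281 303]
```

View pics/pre.png

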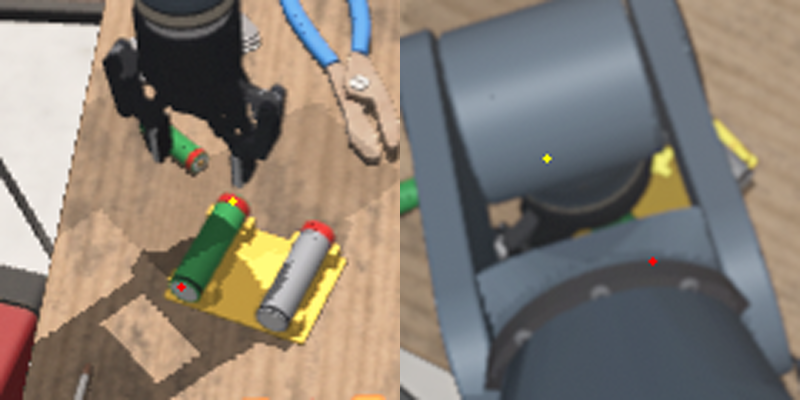

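The dots land on the green stick's axis ends in the scene half, red (181,287) and yellow (232,200), and the fingers straddle it. I'll descend and grip.

Emit:
drive_tool --pt "0 0 0.1 0 0 0 0.4" --pt "0 0 0.19 0 0 0 0.4" --pt "0 0 0.265 0 0 0 0.4" --pt "0 0 0.265 0 0 0 0.4" --pt "0 0 0.265 0 0 0 0.4"

```text
time_s: 3.3
tcp_pos: [541.9, 245.7, 10.6]
eef_rot: [-0.0, 0.935, 0.354, -0.0]
wrist_force: [0.5, 0.3, 0.5]
grip_width: 60.0
grasp_force: 0.0
```

Emit:
drive_tool --pt "0 0 0 0 0 0 -0.2" --pt "0 0 0 0 0 0 -0.5" --pt "0 0 0 0 0 0 -1" --pt "0 0 0 0 0 0 -1" --pt "0 0 0 0 0 0 -1" --pt "0 0 0 0 0 0 -1" --pt "0 0 0 0 0 0 -1"

```text
time_s: 4.0
tcp_pos: [542.0, 245.5, 10.5]
eef_rot: [-0.0, 0.936, 0.353, -0.0]
wrist_force: [-0.4, -0.3, -0.4]
grip_width: -0.2
grasp_force: 0.0
```

```bash
python3 - <<'E'
from mv import *
from h import *
p,R=load(); p,R=after(p,R,[0,0,.265,0,0,0]); save(p,R)
from cell import r,cams
P=cams.grab_frame("scene"); c=cam(P);x,y=proj(c,r.sense()["tcp_pos"])[0].astype(int); print(x,y)
a=cv2.resize(P["color"][y-65:y+35,x-50:x+50,::-1],(500,500),interpolation=cv2.INTER_CUBIC); cv2.imwrite("pics/grip.png",a)
E
```

```text
253 234
```

View pics/grip.png

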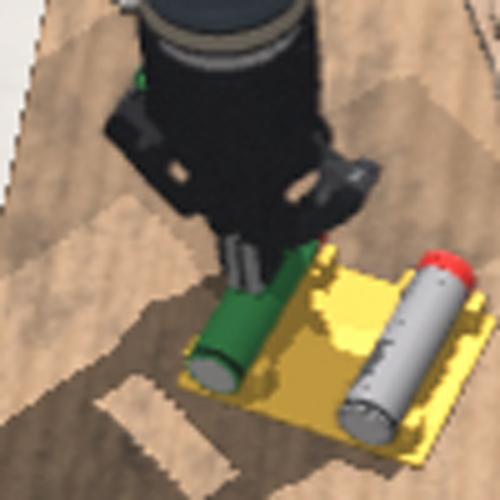

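```bash
python3 - <<'E'
from h import *
from cell import r,cams
s=r.sense(); print(s["time_s"],s["tcp_pos"],s["grip_width"],s["grasp_force"],s["wrist_force"],s["joints"])
P=cams.grab_frame("scene"); c=cam(P)
for z in (10.5,30,44,65,83): print(z,((proj(c,[542,245.5,z])[0]-[203,169])*5).round())
P=cams.grab_frame("top"); c=cam(P); print(proj(c,[542,245.5,44]))
E
```

```text
4.05 [541.93080168 245.45150021  10.46434284] 0.21011140288220187 0.0 [-0.6606487  -0.52262205 -1.38132853] [2.37599967e-01 7.45145016e-01 1.64012272e+00 4.69673548e-06
 7.56461875e-01 1.08626720e+00]
10.5 [251. 327.]
30 [248. 301.]
44 [246. 282.]
65 [243. 253.]
83 [240. 228.]
[[282.51530739 307.44419473]]
```

```bash
python3 - <<'E'
from h import *
from cell import cams
P=cams.grab_frame("scene"); 
a=cv2.resize(P["color"][195:255,225:305,::-1],(800,600),interpolation=cv2.INTER_LANCZOS4); cv2.imwrite("pics/grip2.png",a)
E
```

```text
(no output)
```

View pics/grip2.png

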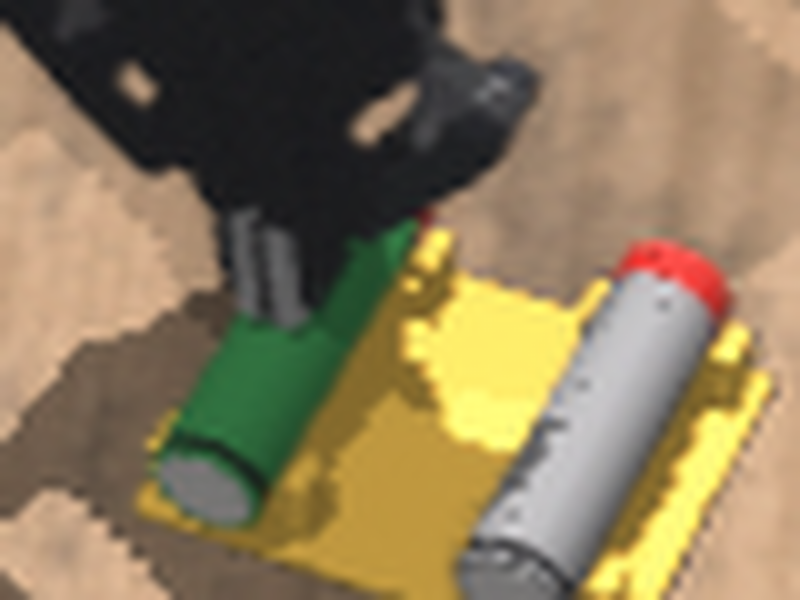

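The closed fingertips appear to end at the top of the green stick, around crop (290,325), with no contact force. I'll raise the arm and check where the shut tip shows against the reported TCP.

Emit:
drive_tool --pt "0 0 -0.1 0 0 0 -1" --pt "0 0 -0.2 0 0 0 -1" --pt "0 0 -0.2 0 0 0 -1"

```text
time_s: 4.5
tcp_pos: [545.1, 246.3, 74.2]
eef_rot: [0.0, 0.936, 0.353, 0.004]
wrist_force: [1.0, 0.2, 0.7]
grip_width: -0.1
grasp_force: 0.0
```

```bash
python3 - <<'E'
from mv import *
from h import *
p,R=load(); p,R=after(p,R,[0,0,-.2,0,0,0]); save(p,R)
from cell import r,cams
P=cams.grab_frame("scene"); c=cam(P);s=r.sense();t=np.array(s["tcp_pos"]);x,y=proj(c,t)[0]; print(t,x,y)
for dz in(10,20,30,40): print(dz,proj(c,t+[0,0,dz]).round(1))
x0,y0=int(x)-40,int(y)-35; print(x0,y0)
I=P["color"].copy()
a=cv2.resize(I[y0:y0+60,x0:x0+80,::-1],(800,600),interpolation=cv2.INTER_CUBIC)
for dz in(0,10,20,30,40):
    q=(proj(c,t+[0,0,dz])[0]-[x0-.5,y0-.5])*10; cv2.circle(a,tuple(int(v) for v in q),3,(0,0,255) if dz==0 else (255,255,0),-1)
cv2.imwrite("pics/tip.png",a)
E
```

```text
[543.70625361 245.92855439  72.49445815] 251.98501817058866 217.16746759321506
10 [[251.7 214.3]]
20 [[251.4 211.5]]
30 [[251.1 208.6]]
40 [[250.8 205.7]]
211 182
```

View pics/tip.png

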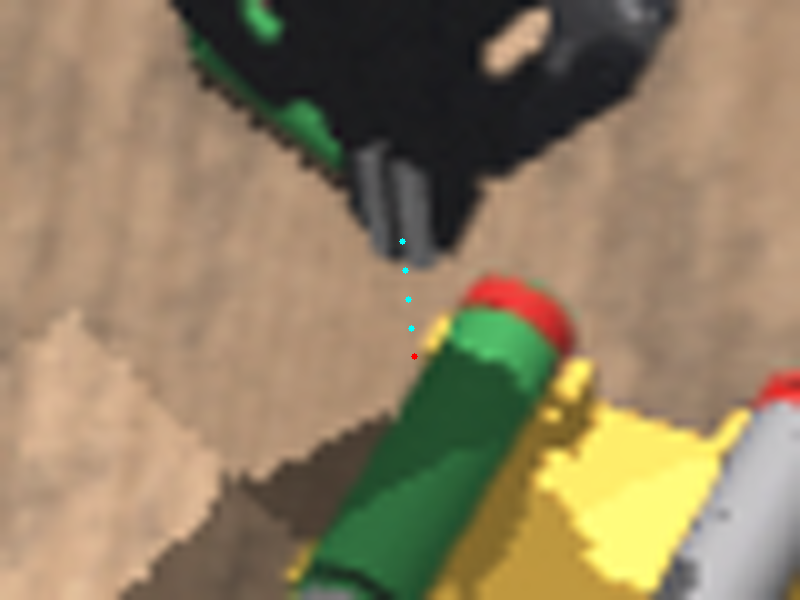

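The shut tip shows about 30–35 mm above the projected TCP: tip near (420,250), red TCP dot at (414,356). I'll tilt the tool so both cameras see the tip and resolve this in 3D.

Emit:
drive_tool --pt "0 0 -0.2 -0.09 0.17 0 -1" --pt "0 0 -0.2 -0.09 0.17 0 -1" --pt "0 0 -0.2 -0.09 0.17 0 -1" --pt "0 0 -0.2 -0.09 0.17 0 -1" --pt "0 0 -0.2 -0.09 0.17 0 -1" --pt "0 0 -0.2 -0.09 0.17 0 -1"

```text
time_s: 5.15
tcp_pos: [538.6, 244.7, 130.2]
eef_rot: [0.036, 0.895, 0.338, 0.288]
wrist_force: [-0.0, 0.3, -0.2]
grip_width: 0.4
grasp_force: 0.0
```

```bash
python3 - <<'E'
from mv import *
from h import *
p,R=load(); p,R=after(p,R,[0,0,-.2,-.09,.17,0]); save(p,R); print(p)
from cell import r,cams
a=[]
for n in("scene","top"):
    P=cams.grab_frame(n); c=cam(P);s=r.sense();t=np.array(s["tcp_pos"]); Rm=Ro.from_quat(s["eef_rot"],scalar_first=True).as_matrix()
    x,y=proj(c,t)[0]; x0,y0=int(x)-25,int(y)-40; print(n,t,x,y,x0,y0)
    A=cv2.resize(P["color"][y0:y0+70,x0:x0+50,::-1],(400,560),interpolation=cv2.INTER_CUBIC)
    for d in(0,-20,-40):
        q=(proj(c,t+d*Rm[:,2])[0]-[x0-.5,y0-.5])*8; cv2.circle(A,tuple(int(v) for v in q),3,(0,0,255) if d==0 else (255,255,0),-1)
    a.append(A)
cv2.imwrite("pics/tip2.png",np.hstack(a))
E
```

```text
[541.91808906 245.41344914 130.51      ]
scene [542.16514792 245.51945842 132.19282765] 249.62050944314973 200.1518344970367 224 160
top [544.20585667 245.91284042 133.35610734] 278.9825083546178 299.19933549451923 253 259
```

View pics/tip2.png

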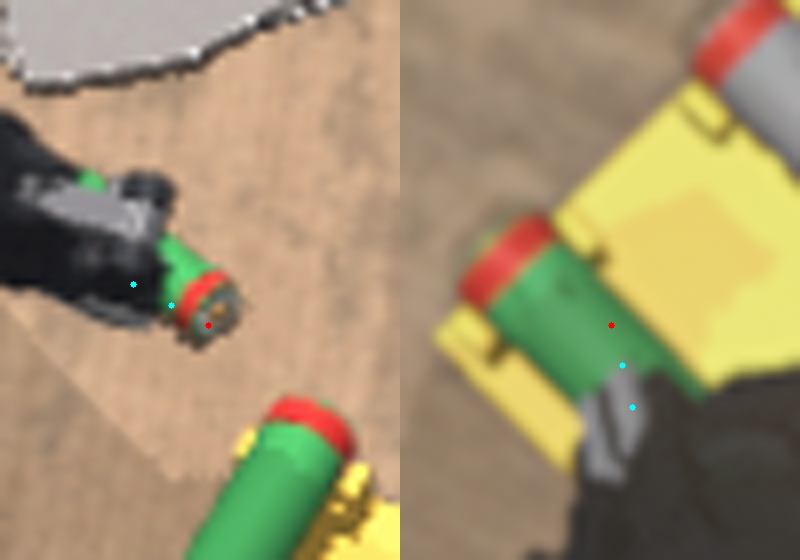

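```bash
python3 - <<'E'
from mv import *
from h import *
S,T=np.load("cs.npy",allow_pickle=True)
p,R=load(); V=rot(41.3,0)
obs=[(S,[541.93,245.45,10.46],V,-11,(251.7,226.8)),(S,[543.7,245.9,72.5],V,-11,(251.3,207.8)),(T,[544.2,245.9,133.4],R,11,(253+(610-400)/8-.5,259+385/8-.5))]
f=lambda v:np.concatenate([proj(c,t+Q.apply([v[0]+s,v[1],v[2]]))[0]-q for c,t,Q,s,q in obs])
s=least_squares(f,[0,0,-40]); print(s.x,s.fun.round(2))
from cell import r
q=r.sense(); print(q["tcp_pos"],q["time_s"])
print(row(p,R,[542,245.4,60],V,0.4))
E
```

```text
[ -0.50502849   4.17005877 -46.72481237] [-0.39 -0.77 -1.21  0.1   0.7  -1.03]
[544.20585667 245.91284042 133.35610734] 5.25
([-0.1179, -0.0623, 0.1936, 0.0899, -0.1701, 0.0004, 0.4], 5)
```

Fit: the real finger tips sit about 45 mm behind the reported TCP along the tool, so the tool length appears misreported. I'll go back vertical and descend with that offset, watching the force.

Emit:
drive_tool --pt "-0.118 -0.062 0.194 0.09 -0.17 0 0.4" --pt "-0.118 -0.062 0.194 0.09 -0.17 0 0.4" --pt "-0.118 -0.062 0.194 0.09 -0.17 0 0.4" --pt "-0.118 -0.062 0.194 0.09 -0.17 0 0.4" --pt "-0.118 -0.062 0.194 0.09 -0.17 0 0.4" --pt "-0.118 -0.062 0.194 0.09 -0.17 0 0.4"

```text
time_s: 5.85
tcp_pos: [548.1, 246.6, 63.3]
eef_rot: [-0.001, 0.935, 0.353, 0.001]
wrist_force: [-0.2, -0.6, -0.4]
grip_width: 59.5
grasp_force: 0.0
```

```bash
python3 - <<'E'
from mv import *
p,R=load(); p,R=after(p,R,[-.118,-.062,.194,.09,-.17,0]); save(p,R); print(p,R.as_matrix().round(3).tolist())
for z in(-5,-18,-28): print(row(p,R,[541,247,z],rot(41.3,0),.4))
E
```

```text
[542.10417315 245.32971526  59.89613195] [[0.751, 0.661, -0.0], [0.661, -0.751, 0.0], [0.0, -0.0, -1.0]]
([0.0009, -0.0066, 0.2163, -0.0, -0.0, 0.0004, 0.4], 2)
([0.0009, -0.0066, 0.2597, -0.0, -0.0, 0.0004, 0.4], 2)
([0.0009, -0.0066, 0.293, -0.0, -0.0, 0.0004, 0.4], 2)
```

Emit:
drive_tool --pt "0 -0.007 0 0 0 0 0.4" --pt "0 -0.007 0.1 0 0 0 0.4" --pt "0 -0.007 0.18 0 0 0 0.4" --pt "0 -0.007 0.22 0 0 0 0.4" --pt "0 -0.007 0.24 0 0 0 0.4" --pt "0 -0.007 0.26 0 0 0 0.4"

```text
time_s: 6.45
tcp_pos: [541.4, 247.3, -15.1]
eef_rot: [-0.001, 0.935, 0.354, -0.002]
wrist_force: [0.8, -0.0, 0.7]
grip_width: 59.6
grasp_force: 0.0
```

```bash
python3 - <<'E'
from mv import *
from h import *
p,R=load(); p,R=after(p,R,[0,-.007,.26,0,0,0]); save(p,R); print(p)
from cell import r,cams
P=cams.grab_frame("scene"); s=r.sense(); print(s["tcp_pos"],s["wrist_force"])
cv2.imwrite("pics/g3.png",cv2.resize(P["color"][190:250,222:302,::-1],(800,600),interpolation=cv2.INTER_CUBIC))
E
```

```text
[540.71637873 246.90579478 -18.10386805]
[541.14495591 247.20831344 -15.72029427] [ 0.84072561 -0.15140849 -1.59022463]
```

View pics/g3.png

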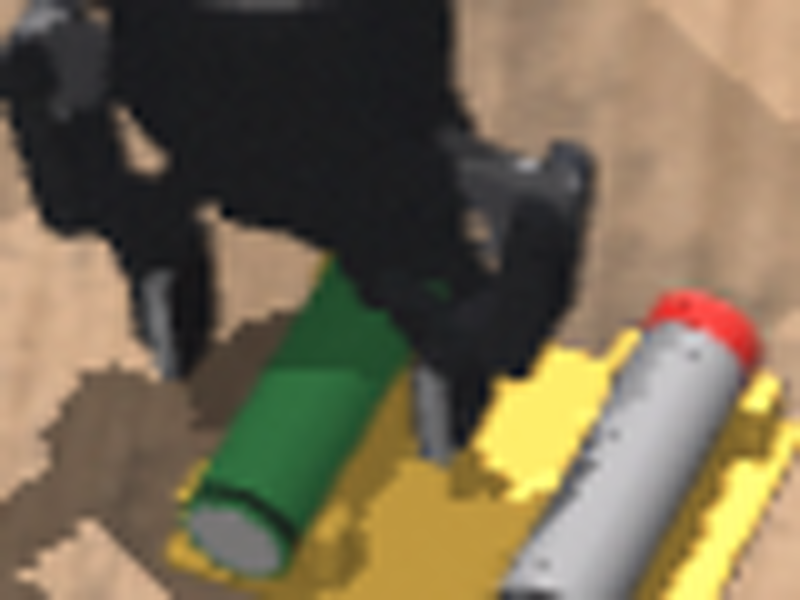

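The fingers now straddle the green stick, tips at (165,375) and (435,460), about 33 mm high. I'll go about 16 mm lower and close.

Emit:
drive_tool --pt "0 0 0.02 0 0 0 0.4" --pt "0 0 0.035 0 0 0 0.4" --pt "0 0 0.053 0 0 0 0.4" --pt "0 0 0.053 0 0 0 0.4"

```text
time_s: 6.9
tcp_pos: [540.8, 247.1, -31.6]
eef_rot: [-0.001, 0.935, 0.354, -0.003]
wrist_force: [-0.7, -0.3, 0.1]
grip_width: 59.9
grasp_force: 0.0
```

Emit:
drive_tool --pt "0 0 0 0 0 0 0" --pt "0 0 0 0 0 0 -0.2" --pt "0 0 0 0 0 0 -0.3" --pt "0 0 0 0 0 0 -0.5" --pt "0 0 0 0 0 0 -1" --pt "0 0 0 0 0 0 -1"

```text
time_s: 7.5
tcp_pos: [542.9, 247.0, -30.0]
eef_rot: [-0.0, 0.935, 0.354, -0.001]
wrist_force: [2.3, -3.5, 5.4]
grip_width: 27.1
grasp_force: 59.8
```

Emit:
drive_tool --pt "0 0 -0.05 0 0 0 -1" --pt "0 0 -0.15 0 0 0 -1" --pt "0 0 -0.28 0 0 0 -1" --pt "0 0 -0.4 0 0 0 -1" --pt "0 0 -0.4 0 0 0 -1"

```text
time_s: 8.0
tcp_pos: [545.0, 248.6, 94.3]
eef_rot: [-0.001, 0.935, 0.354, 0.002]
wrist_force: [1.1, 0.4, -1.2]
grip_width: 26.4
grasp_force: 59.3
```

```bash
python3 - <<'E'
from mv import *
from h import *
p,R=load(); p,R=after(p,R,[0,0,.053-.4,0,0,0]); save(p,R); print(p)
from cell import r
s=r.sense(); print(s["tcp_pos"],s["wrist_force"],s["joints"])
# pre-pose above the bay: stick mid M0; grasp: stick mid at tool (2.2,0,-60)
u=np.array([np.cos(np.radians(65.5)),np.sin(np.radians(65.5)),0]); O=np.array([520.5,3.6,0])
def tcp(mx,mz,th,off=(2.2,0,-60),yaw=65.5):   # minus-face centre in light frame, pitch deg
    Q=rot(yaw,th); return O+mx*u+[0,0,mz]+Q.apply([50,0,0])-Q.apply(off),Q
t,Q=tcp(-15,110,0); print(t); print(row(p,R,t,Q,-1))
t,Q=tcp(-15,110,20); print(t); print(row(p,R,t,Q,-1))
E
```

```text
[540.71637873 246.90579478  85.99613195]
[544.96870633 248.60880893  94.32718523] [ 1.08598719  0.40988594 -1.17960432] [0.24061863 0.61967678 1.59277609 0.00217845 0.92457983 1.08715127]
[534.10193836  33.44672968  50.        ]
([-0.4868, 0.5194, 0.12, -0.0, -0.0, -0.1341, -1.0], 5)
[541.4165117   49.49709601  69.9670056 ]
([-0.4331, 0.4954, 0.0534, 0.0234, 0.1095, -0.1327, -1.0], 4)
```

Emit:
drive_tool --pt "-0.11 0.125 0.013 0.006 0.028 -0.033 -1" --pt "-0.22 0.25 0.027 0.012 0.055 -0.067 -1" --pt "-0.32 0.37 0.04 0.018 0.082 -0.1 -1" --pt "-0.4 0.45 0.05 0.023 0.11 -0.133 -1" --pt "-0.433 0.495 0.053 0.023 0.11 -0.133 -1" --pt "-0.433 0.495 0.053 0.023 0.11 -0.133 -1" --pt "-0.433 0.495 0.053 0.023 0.11 -0.133 -1"

```text
time_s: 8.7
tcp_pos: [542.1, 47.0, 72.0]
eef_rot: [-0.095, 0.829, 0.532, 0.145]
wrist_force: [0.6, 0.3, -1.4]
grip_width: 26.5
grasp_force: 59.3
```

```bash
python3 - <<'E'
from mv import *
from h import *
p,R=load(); p,R=after(p,R,[-.433,.495,.053,.023,.11,-.133]); save(p,R); print(p,R.as_matrix()[:,0])
from cell import r,cams
u=np.array([np.cos(np.radians(65.5)),np.sin(np.radians(65.5)),0]); O=np.array([520.5,3.6,0])
a=[]
for n in("scene","top"):
    P=cams.grab_frame(n); c=cam(P); s=r.sense(); t=np.array(s["tcp_pos"]); Q=Ro.from_quat(s["eef_rot"],scalar_first=True); print(n,t,Q.as_matrix()[:,0],s["wrist_force"])
    m=[q for A,q,_ in blobs(P["color"],(0,150,70),(6,255,255),8)]; print("red",np.round(m,1).tolist()); print("green",[(A,q.round(1)) for A,q,_ in blobs(P["color"],(45,90,30),(80,255,255),10)])
    mid=t+Q.apply([2.2,0,-60]); pts=[mid+Q.apply([v,0,0]) for v in(-50,42,50)]; print(proj(c,np.array(pts)).round(1).tolist())
    x0,y0=(250,250) if n=="scene" else (340,250)
    A=cv2.resize(P["color"][y0:y0+120,x0:x0+80,::-1],(400,600),interpolation=cv2.INTER_CUBIC)
    L=[O+v*u+[0,0,z] for v,z in((-47,62),(50,56))]
    for X,col in[(X,(255,255,0)) for X in pts]+[(X,(255,0,255)) for X in L]:
        q=(proj(c,X)[0]-[x0-.5,y0-.5])*5; cv2.circle(A,tuple(int(v) for v in q),2,col,-1)
    a.append(A)
cv2.imwrite("pics/carry.png",np.hstack(a))
E
```

```text
[541.36149416  49.60945972  70.09613195] [0.38839737 0.85514849 0.34331987]
scene [542.23757421  45.44703232  71.73945552] [0.3927009  0.85419238 0.34079521] [-0.1897519  -1.74965619 -1.88707398]
red [[317.0, 28.5], [358.5, 120.5], [190.0, 256.7], [186.5, 267.1], [181.5, 274.7], [178.2, 282.1], [171.2, 296.4], [156.3, 328.2], [140.1, 362.0]]
green [(np.int32(231), array([291. , 289.1]))]
[[290.4, 300.5], [289.3, 255.6], [289.2, 251.8]]
top [541.92397759  47.43724783  72.0328277 ] [0.3945766  0.85333255 0.34078272] [ 1.19042347  0.34781042 -1.755257  ]
red [[294.6, 263.2], [389.7, 288.0], [225.9, 296.0], [372.7, 297.4], [191.0, 382.0], [201.1, 391.3], [214.6, 402.2], [239.0, 422.6], [256.7, 436.9], [275.5, 452.9], [294.4, 468.4], [306.2, 478.1]]
green [(np.int32(323), array([402.6, 293.5])), (np.int32(315), array([208.6, 302.7]))]
[[430.5, 307.8], [385.3, 287.1], [381.3, 285.2]]
```

View pics/carry.png

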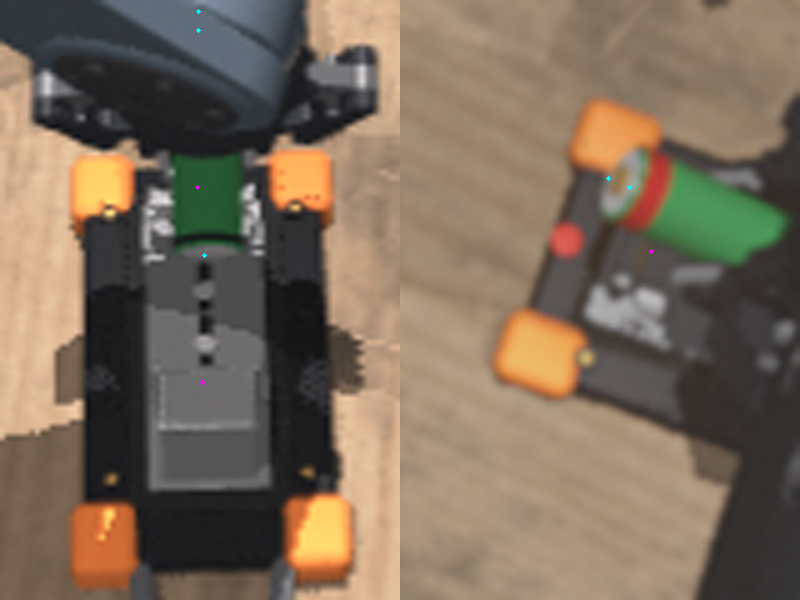

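Scene half: the held stick's minus face is at about (208,250), near my prediction at (204,255), and in line with the holder. Top half: the plus button is at (622,180) against a predicted (608,178). So the grasp offset is right to a few mm. Next I estimate the holder shift from the first images, corrected by corner residuals.

```bash
python3 - <<'E'
from h import *
S,T=np.load("cs.npy",allow_pickle=True)
th=np.radians(65.5);u=np.array([np.cos(th),np.sin(th),0]);v=np.array([-u[1],u[0],0]);O=np.array([520.5,3.6,0])
cor=[O+a*u+b*v+[0,0,20.5] for a,b in((-94.4,43.3),(-94.4,-43.3),(74.4,43.3),(74.4,-43.3))]
ob={0:[(270.1,357.5),(313.0,356.1),(269.8,286.6),(309.7,285.3)],1:[(453.0,351.9),(466.8,308.4),(367.5,320.0),(382.8,277.4)]}
bias=[]
for i,c in enumerate((S,T)):
    d=np.array(ob[i])-proj(c,np.array(cor)); bias.append(d.mean(0)); print(i,d.round(2).tolist(),d.mean(0).round(2))
def lx(i,q,z):
    X=np.r_[onz((S,T)[i],np.array(q)-bias[i],z),0]-O; return round(X@u,1),round(X@v,1)
# brass-coloured pixels in holder area
for i,c in enumerate((S,T)):
    h=cv2.cvtColor(c["img"],cv2.COLOR_RGB2HSV); q=proj(c,O+[0,0,44])[0].astype(int); m=cv2.inRange(h,(12,80,60),(28,255,255)); w=np.zeros_like(m); w[q[1]-45:q[1]+45,q[0]-52:q[0]+52]=1; m*=w
    n,l,st,ce=cv2.connectedComponentsWithStats(m)
    for k in range(1,n):
        if st[k,4]>2: print(i,st[k].tolist(),ce[k].round(1),[ (z,lx(i,ce[k],z)) for z in(44,56)])
print("lip scene",[(z,lx(0,(250+208/5-.5,250+369/5-.5),z)) for z in(62,65)])
E
```

```text
0 [[0.71, -0.0], [0.62, 0.07], [0.68, -0.47], [0.84, -0.53]] [ 0.71 -0.23]
1 [[-0.19, 0.62], [-0.29, 0.65], [-0.06, 0.58], [0.02, 0.6]] [-0.13  0.61]
0 [237, 265, 104, 90, 5498] [284.4 305.6] [(44, (np.float64(11.4), np.float64(12.2))), (56, (np.float64(4.1), np.float64(12.0)))]
0 [326, 280, 3, 2, 3] [327.  280.7] [(44, (np.float64(70.3), np.float64(-80.4))), (56, (np.float64(62.3), np.float64(-79.6)))]
0 [287, 285, 6, 7, 33] [289.9 288.2] [(44, (np.float64(53.9), np.float64(-0.4))), (56, (np.float64(46.2), np.float64(-0.5)))]
0 [325, 284, 4, 6, 11] [326.7 286.7] [(44, (np.float64(54.8), np.float64(-78.9))), (56, (np.float64(47.0), np.float64(-78.1)))]
0 [310, 343, 3, 3, 8] [311.1 343.9] [(44, (np.float64(-79.8), np.float64(-39.8))), (56, (np.float64(-86.1), np.float64(-39.4)))]
0 [270, 344, 4, 3, 9] [271.7 345.2] [(44, (np.float64(-79.8), np.float64(39.1))), (56, (np.float64(-86.1), np.float64(38.6)))]
1 [449, 265, 3, 2, 3] [450.  265.3] [(44, (np.float64(-35.5), np.float64(-104.5))), (56, (np.float64(-33.7), np.float64(-101.2)))]
1 [372, 269, 21, 17, 253] [382.5 277.2] [(44, (np.fl
[... 1015 characters left out ...]
44, (np.float64(-44.5), np.float64(-2.2))), (56, (np.float64(-42.6), np.float64(-0.0)))]
1 [377, 330, 3, 1, 3] [378. 330.] [(44, (np.float64(51.2), np.float64(56.8))), (56, (np.float64(52.0), np.float64(58.3)))]
1 [440, 344, 4, 4, 14] [441.5 345.3] [(44, (np.float64(-66.2), np.float64(42.5))), (56, (np.float64(-64.1), np.float64(44.1)))]
1 [444, 344, 19, 11, 155] [452.8 350. ] [(44, (np.float64(-88.3), np.float64(43.3))), (56, (np.float64(-85.9), np.float64(44.9)))]
1 [425, 347, 18, 8, 23] [433.6 350.8] [(44, (np.float64(-55.8), np.float64(56.9))), (56, (np.float64(-53.7), np.float64(58.4)))]
lip scene [(62, (np.float64(-41.6), np.float64(-0.9))), (65, (np.float64(-43.3), np.float64(-0.9)))]
```

```bash
cat >> mv.py <<'E'
u=np.array([np.cos(np.radians(65.5)),np.sin(np.radians(65.5)),0]); v=np.array([-u[1],u[0],0]); O=np.array([520.5,3.6,0])
OFF=[-0.5,0,-60]
def tcp(mx,mz,th,my=0,yaw=65.5):
    Q=rot(yaw,th); return O+mx*u+my*v+[0,0,mz]+Q.apply([50,0,0])-Q.apply(OFF),Q
def stick(s):  # minus face in light frame, pitch, yaw, force in light frame from a state
    Q=Ro.from_quat(s["eef_rot"],scalar_first=True); X=np.array(s["tcp_pos"])+Q.apply(np.array(OFF)-[50,0,0])-O; a=Q.as_matrix()[:,0]
    f=np.array(s["wrist_force"]); L=lambda w:[round(float(w@u),1),round(float(w@v),1),round(float(w[2]),1)]
    return L(X),round(float(np.degrees(np.arcsin(a[2]))),1),round(float(np.degrees(np.arctan2(a[1],a[0]))),1),"F",L(f),"tau_m",np.round(s["moment"],2).tolist()
E
python3 - <<'E'
from mv import *
from cell import r
p,R=load(); s=r.sense(); print(s["time_s"],stick(s))
for mx,mz in((-26,62),(-32,54)): t,Q=tcp(mx,mz,20); print(row(p,R,t,Q,-1))
E
```

```text
8.8 ([-19.2, -1.3, 111.2], 19.9, 65.2, 'F', [0.8, -0.9, -1.8], 'tau_m', [-0.18, 0.08, -0.04])
([-0.0808, 0.0, 0.138, 0.0004, -0.0004, 0.0004, -1.0], 1)
([-0.1087, -0.0, 0.1562, 0.0004, -0.0004, 0.0004, -1.0], 2)
```

Emit:
drive_tool --pt "-0.03 0 0.04 0 0 0 -1" --pt "-0.06 0 0.09 0 0 0 -1" --pt "-0.081 0 0.125 0 0 0 -1" --pt "-0.1 0 0.146 0 0 0 -1" --pt "-0.109 0 0.156 0 0 0 -1" --pt "-0.109 0 0.156 0 0 0 -1" --pt "-0.109 0 0.156 0 0 0 -1" --pt "-0.109 0 0.156 0 0 0 -1"

```text
time_s: 9.6
tcp_pos: [536.7, 36.6, 18.5]
eef_rot: [-0.095, 0.828, 0.533, 0.145]
wrist_force: [0.1, -0.5, -1.5]
grip_width: 26.5
grasp_force: 59.4
```

```bash
python3 - <<'E'
from mv import *
from cell import r
p,R=load(); p,R=after(p,R,[-.109,0,.156,0,0,0]); save(p,R); s=r.sense(); print(s["time_s"],stick(s))
for mz in(50,48,46): t,Q=tcp(-32,mz,20); print(row(p,R,t,Q,-1))
print("light x in tool:",R.inv().apply(u*10/300),"z",R.inv().apply([0,0,10/300]))
E
```

```text
9.6 ([-31.1, -1.3, 57.6], 20.0, 65.6, 'F', [-0.4, -0.3, -1.5], 'tau_m', [-0.21, 0.06, -0.03])
([-0.0043, -0.0, 0.0127, 0.0004, -0.0004, 0.0004, -1.0], 1)
([-0.0066, -0.0001, 0.019, 0.0004, -0.0004, 0.0004, -1.0], 1)
([-0.0089, -0.0001, 0.0252, 0.0004, -0.0004, 0.0004, -1.0], 1)
light x in tool: [3.13072592e-02 2.17075404e-05 1.14440447e-02] z [ 1.14439956e-02  5.69040640e-05 -3.13072330e-02]
```

Emit:
drive_tool --pt "-0.002 0 0.006 0 0 0 -1" --pt "-0.004 0 0.012 0 0 0 -1" --pt "-0.007 0 0.019 0 0 0 -1" --pt "-0.007 0 0.019 0 0 0 -1" --pt "-0.007 0 0.019 0 0 0 -1" --pt "-0.007 0 0.019 0 0 0 -1"

```text
time_s: 10.2
tcp_pos: [536.3, 36.5, 11.8]
eef_rot: [-0.095, 0.828, 0.533, 0.145]
wrist_force: [-0.2, 0.2, -1.8]
grip_width: 26.6
grasp_force: 59.4
```

```bash
cat > st.py <<'E'
import sys
from mv import *
from cell import r
p,R=load(); p,R=after(p,R,[float(a) for a in sys.argv[1:7]]); save(p,R); s=r.sense()
X=p+R.apply(np.array(OFF)-[50,0,0])-O; print(s["time_s"],"cmd",[round(float(X@w),1) for w in(u,v,np.array([0,0,1.]))],"pitch",round(float(np.degrees(np.arcsin(R.as_matrix()[2,0]))),2),"meas",stick(s),s["grip_width"])
print("10mm light x:",R.inv().apply(u*10/300).round(4),"z",R.inv().apply([0,0,10/300]).round(4))
E
python3 st.py -.007 0 .019 0 0 0
```

```text
10.2 cmd [-32.2, 0.0, 47.9] pitch 20.08 meas ([-31.5, -1.0, 51.0], 19.9, 65.5, 'F', [0.1, 0.3, -1.8], 'tau_m', [-0.25, 0.1, 0.05]) 26.58962353128387
10mm light x: [0.0313 0.     0.0114] z [ 0.0114  0.0001 -0.0313]
```

Emit:
drive_tool --pt "-0.002 -0.003 0.006 0 0 0 -1" --pt "-0.004 -0.003 0.012 0 0 0 -1" --pt "-0.006 -0.003 0.016 0 0 0 -1" --pt "-0.006 -0.003 0.016 0 0 0 -1"

```text
time_s: 10.6
tcp_pos: [535.3, 36.9, 6.5]
eef_rot: [-0.095, 0.828, 0.533, 0.145]
wrist_force: [-0.3, -0.3, -2.0]
grip_width: 26.5
grasp_force: 59.4
```

```bash
python3 st.py -.006 -.003 .016 0 0 0
```

```text
10.6 cmd [-32.2, 0.9, 42.7] pitch 20.08 meas ([-31.5, 0.1, 45.6], 19.9, 65.5, 'F', [-0.3, 0.1, -2.0], 'tau_m', [-0.22, 0.11, -0.02]) 26.503652230087848
10mm light x: [0.0313 0.     0.0114] z [ 0.0114  0.0001 -0.0313]
```

Emit:
drive_tool --pt "-0.001 0 0.003 0 0 0 -1" --pt "-0.002 0 0.006 0 0 0 -1" --pt "-0.002 0 0.006 0 0 0 -1"

```text
time_s: 10.9
tcp_pos: [535.5, 36.9, 4.8]
eef_rot: [-0.095, 0.828, 0.533, 0.145]
wrist_force: [-0.5, 0.1, -1.3]
grip_width: 26.8
grasp_force: 59.4
```

```bash
python3 st.py -.002 0 .006 0 0 0
```

```text
10.9 cmd [-32.2, 0.9, 40.8] pitch 20.08 meas ([-31.4, -0.0, 43.9], 19.9, 65.5, 'F', [-0.1, 0.5, -1.3], 'tau_m', [-0.23, 0.06, 0.03]) 26.75649372212066
10mm light x: [0.0313 0.     0.0114] z [ 0.0114  0.0001 -0.0313]
```

Emit:
drive_tool --pt "-0.001 0 0.003 0 0 0 -1" --pt "-0.001 0 0.003 0 0 0 -1" --pt "-0.001 0 0.003 0 0 0 -1"

```text
time_s: 11.2
tcp_pos: [535.5, 36.9, 3.9]
eef_rot: [-0.095, 0.828, 0.533, 0.145]
wrist_force: [-0.1, -0.9, -2.3]
grip_width: 26.2
grasp_force: 59.4
```

```bash
python3 st.py -.001 0 .003 0 0 0
```

```text
11.2 cmd [-32.1, 0.9, 39.9] pitch 20.08 meas ([-31.4, -0.0, 43.1], 19.9, 65.5, 'F', [-0.9, -0.2, -2.3], 'tau_m', [-0.18, 0.09, 0.05]) 26.246104739459618
10mm light x: [0.0313 0.     0.0114] z [ 0.0114  0.0001 -0.0313]
```

Emit:
drive_tool --pt "-0.001 0 0.003 0 0 0 -1" --pt "-0.001 0 0.003 0 0 0 -1" --pt "-0.001 0 0.003 0 0 0 -1"

```text
time_s: 11.5
tcp_pos: [535.6, 37.0, 3.0]
eef_rot: [-0.095, 0.828, 0.533, 0.145]
wrist_force: [-0.5, 0.3, -1.1]
grip_width: 26.6
grasp_force: 59.4
```

```bash
python3 st.py -.001 0 .003 0 0 0
```

```text
11.5 cmd [-32.1, 0.9, 38.9] pitch 20.08 meas ([-31.3, -0.1, 42.2], 20.0, 65.5, 'F', [0.1, 0.6, -1.1], 'tau_m', [-0.15, 0.06, 0.0]) 26.567638769453044
10mm light x: [0.0313 0.     0.0114] z [ 0.0114  0.0001 -0.0313]
```

Emit:
drive_tool --pt "-0.001 0 0.003 0 0 0 -1" --pt "-0.001 0 0.003 0 0 0 -1" --pt "-0.001 0 0.003 0 0 0 -1"

```text
time_s: 11.8
tcp_pos: [535.7, 37.1, 2.3]
eef_rot: [-0.095, 0.828, 0.533, 0.145]
wrist_force: [-0.2, 2.2, 2.6]
grip_width: 26.3
grasp_force: 59.6
```

```bash
python3 st.py -.001 0 .003 0 0 0
```

```text
11.8 cmd [-32.1, 0.9, 38.0] pitch 20.08 meas ([-31.1, -0.2, 41.5], 20.0, 65.5, 'F', [1.9, 1.1, 2.6], 'tau_m', [0.14, 0.02, -0.02]) 26.33461187645037
10mm light x: [0.0313 0.     0.0114] z [ 0.0114  0.0001 -0.0313]
```

Emit:
drive_tool --pt "-0.001 0 0.003 0 0 0 -1" --pt "-0.001 0 0.003 0 0 0 -1" --pt "-0.001 0 0.003 0 0 0 -1"

```text
time_s: 12.1
tcp_pos: [535.8, 37.4, 1.7]
eef_rot: [-0.095, 0.828, 0.533, 0.145]
wrist_force: [-0.1, 2.4, 6.8]
grip_width: 26.3
grasp_force: 60.1
```

```bash
python3 st.py -.001 0 .003 0 0 0
```

```text
12.1 cmd [-32.1, 0.9, 37.0] pitch 20.08 meas ([-30.9, -0.2, 40.8], 20.0, 65.5, 'F', [2.1, 1.1, 6.8], 'tau_m', [0.24, -0.01, -0.07]) 26.32548694731999
10mm light x: [0.0313 0.     0.0114] z [ 0.0114  0.0001 -0.0313]
```

Emit:
drive_tool --pt "-0.001 0 0.003 0 0 0 -1" --pt "-0.001 0 0.003 0 0 0 -1" --pt "-0.001 0 0.003 0 0 0 -1"

```text
time_s: 12.4
tcp_pos: [536.0, 37.5, 1.4]
eef_rot: [-0.095, 0.828, 0.533, 0.146]
wrist_force: [-0.8, 1.2, 11.2]
grip_width: 26.6
grasp_force: 60.8
```

```bash
python3 st.py -.001 0 .003 0 0 0
```

```text
12.4 cmd [-32.0, 0.9, 36.1] pitch 20.08 meas ([-30.8, -0.2, 40.5], 20.0, 65.5, 'F', [0.7, 1.2, 11.2], 'tau_m', [0.33, 0.13, 0.02]) 26.592401811683924
10mm light x: [0.0313 0.     0.0114] z [ 0.0114  0.0001 -0.0313]
```

Emit:
drive_tool --pt "0.0046 0 -0.0125 0 0 0 -1" --pt "0.0046 0 -0.0125 0 0 0 -1" --pt "-0.002 0 -0.0148 0 0 0 -1" --pt "-0.008 0 -0.017 0 0 0 -1" --pt "-0.008 0 -0.017 0 0 0 -1" --pt "-0.008 0 -0.017 0 0 0 -1"

```text
time_s: 13.0
tcp_pos: [533.7, 33.2, 3.8]
eef_rot: [-0.095, 0.828, 0.533, 0.145]
wrist_force: [0.5, -0.0, -1.4]
grip_width: 26.2
grasp_force: 59.6
```

```bash
sed -i 's/OFF=\[-0.5,0,-60\]/OFF=[-0.5,0,-58.5]/' mv.py; python3 st.py -.008 0 -.017 0 0 0
```

```text
13.0 cmd [-35.5, 0.9, 38.6] pitch 20.08 meas ([-35.0, 0.0, 41.6], 19.9, 65.5, 'F', [0.2, -0.5, -1.4], 'tau_m', [-0.19, 0.12, 0.01]) 26.230571632042196
10mm light x: [0.0313 0.     0.0114] z [ 0.0114  0.0001 -0.0313]
```

Emit:
drive_tool --pt "-0.006 0 -0.002 0 0 0 -1" --pt "-0.006 0 -0.002 0 0 0 -1" --pt "-0.006 0 -0.002 0 0 0 -1"

```text
time_s: 13.3
tcp_pos: [533.1, 31.5, 4.0]
eef_rot: [-0.095, 0.828, 0.533, 0.145]
wrist_force: [0.4, -0.2, -2.4]
grip_width: 26.3
grasp_force: 59.6
```

```bash
python3 st.py -.006 0 -.002 0 0 0
```

```text
13.3 cmd [-37.4, 0.9, 38.6] pitch 20.08 meas ([-36.8, -0.1, 41.8], 19.9, 65.5, 'F', [0.0, -0.4, -2.4], 'tau_m', [-0.24, 0.09, -0.04]) 26.316136766423597
10mm light x: [0.0313 0.     0.0114] z [ 0.0114  0.0001 -0.0313]
```

```bash
sed -i 's/-58.5\]/-61.5]/' mv.py
```

Emit:
drive_tool --pt "-0.006 0 -0.0023 0 0 0 -1" --pt "-0.006 0 -0.0023 0 0 0 -1" --pt "-0.006 0 -0.0023 0 0 0 -1"

```text
time_s: 13.6
tcp_pos: [532.3, 30.0, 4.1]
eef_rot: [-0.095, 0.828, 0.533, 0.145]
wrist_force: [-0.3, 1.0, -1.9]
grip_width: 26.9
grasp_force: 59.5
```

```bash
python3 st.py -.006 0 -.0023 0 0 0
```

```text
13.6 cmd [-40.4, 0.9, 41.4] pitch 20.08 meas ([-39.6, -0.0, 44.7], 20.0, 65.5, 'F', [0.8, 0.7, -1.9], 'tau_m', [-0.11, 0.09, -0.01]) 26.907418736996732
10mm light x: [0.0313 0.     0.0114] z [ 0.0114  0.0001 -0.0313]
```

Emit:
drive_tool --pt "-0.006 0 -0.0023 0 0 0 -1" --pt "-0.006 0 -0.0023 0 0 0 -1" --pt "-0.006 0 -0.0023 0 0 0 -1"

```text
time_s: 13.9
tcp_pos: [531.6, 28.5, 4.2]
eef_rot: [-0.095, 0.828, 0.533, 0.145]
wrist_force: [1.9, 3.4, -1.3]
grip_width: 26.7
grasp_force: 59.5
```

```bash
python3 st.py -.006 0 -.0023 0 0 0
```

```text
13.9 cmd [-42.3, 0.9, 41.5] pitch 20.08 meas ([-41.3, 0.0, 44.7], 20.0, 65.5, 'F', [3.9, -0.3, -1.3], 'tau_m', [0.29, -0.16, -0.03]) 26.739939549816295
10mm light x: [0.0313 0.     0.0114] z [ 0.0114  0.0001 -0.0313]
```

Emit:
drive_tool --pt "-0.006 0 -0.0023 0 0 0 -1" --pt "-0.006 0 -0.0023 0 0 0 -1" --pt "-0.006 0 -0.0023 0 0 0 -1"

```text
time_s: 14.2
tcp_pos: [530.8, 26.7, 4.2]
eef_rot: [-0.095, 0.828, 0.533, 0.145]
wrist_force: [2.2, 4.6, -1.8]
grip_width: 26.8
grasp_force: 59.4
```

```bash
python3 st.py -.006 0 -.0023 0 0 0
```

```text
14.2 cmd [-44.2, 0.9, 41.5] pitch 20.08 meas ([-43.2, 0.0, 44.8], 20.0, 65.5, 'F', [5.1, -0.1, -1.8], 'tau_m', [0.5, -0.29, 0.01]) 26.78574078245693
10mm light x: [0.0313 0.     0.0114] z [ 0.0114  0.0001 -0.0313]
```

Emit:
drive_tool --pt "-0.006 0 -0.0023 0 0 0 -1" --pt "-0.0125 0 -0.0046 0 0 0 -1" --pt "-0.0125 0 -0.0046 0 0 0 -1" --pt "-0.0125 0 -0.0046 0 0 0 -1"

```text
time_s: 14.6
tcp_pos: [529.3, 23.7, 4.4]
eef_rot: [-0.096, 0.828, 0.533, 0.145]
wrist_force: [3.0, 8.3, -2.7]
grip_width: 26.4
grasp_force: 59.3
```

```bash
python3 st.py -.0125 0 -.0046 0 0 0
```

```text
14.6 cmd [-48.2, 0.9, 41.5] pitch 20.08 meas ([-46.6, 0.1, 44.9], 20.1, 65.5, 'F', [8.8, 0.7, -2.7], 'tau_m', [0.81, -0.49, -0.05]) 26.4141957292669
10mm light x: [0.0313 0.     0.0114] z [ 0.0114  0.0001 -0.0313]
```

Emit:
drive_tool --pt "-0.005 0 -0.0018 0 0 0 -1" --pt "-0.005 0 -0.0018 0 0 0 -1" --pt "-0.005 0 -0.0018 0 0 0 -1"

```text
time_s: 14.9
tcp_pos: [528.8, 22.5, 4.5]
eef_rot: [-0.096, 0.828, 0.533, 0.145]
wrist_force: [5.0, 8.2, -2.5]
grip_width: 26.7
grasp_force: 59.2
```

```bash
python3 st.py -.005 0 -.0018 0 0 0
```

```text
14.9 cmd [-49.8, 0.9, 41.5] pitch 20.08 meas ([-47.9, 0.0, 44.9], 20.1, 65.5, 'F', [9.5, -1.2, -2.5], 'tau_m', [0.98, -0.6, -0.0]) 26.685470597542167
10mm light x: [0.0313 0.     0.0114] z [ 0.0114  0.0001 -0.0313]
```

```bash
cat > path.py <<'E'
import sys
from mv import *
p,R=load(); off=np.array([1.9,-0.9,3.4])
def target(xt,lz,th,off=off):
    s,c=np.sin(np.radians(th)),np.cos(np.radians(th)); return tcp(xt+14*s-off[0],lz+14*c-off[2],th,my=-off[1])
if __name__=="__main__":
    xt,lz=float(sys.argv[1]),float(sys.argv[2]); off=np.array([float(a) for a in sys.argv[3].split(",")])
    for th in sys.argv[4:]: t,Q=target(xt,lz,float(th),off); print(th,row(p,R,t,Q,-1)[0])
E
python3 path.py -53.7 31.2 1.9,-.9,3.4 20 18 16 14 12 10
```

```text
20 [-0.004, -0.0001, 0.0008, 0.0004, -0.0004, 0.0004, -1.0]
18 [-0.0126, -0.0002, 0.0055, 0.0004, -0.0116, 0.0004, -1.0]
16 [-0.0213, -0.0002, 0.01, 0.0005, -0.0227, 0.0004, -1.0]
14 [-0.0303, -0.0002, 0.0143, 0.0005, -0.0338, 0.0004, -1.0]
12 [-0.0395, -0.0002, 0.0184, 0.0005, -0.0449, 0.0003, -1.0]
10 [-0.0489, -0.0002, 0.0222, 0.0005, -0.056, 0.0003, -1.0]
```

Emit:
drive_tool --pt "-0.004 0 0 0 0 0 -1" --pt "-0.004 0 0.001 0 0 0 -1" --pt "-0.0126 0 0.0055 0 -0.0116 0 -1" --pt "-0.0213 0 0.01 0 -0.0227 0 -1" --pt "-0.0303 0 0.0143 0 -0.0338 0 -1" --pt "-0.0303 0 0.0143 0 -0.0338 0 -1" --pt "-0.0303 0 0.0143 0 -0.0338 0 -1"

```text
time_s: 15.6
tcp_pos: [526.0, 16.4, -2.8]
eef_rot: [-0.067, 0.834, 0.537, 0.101]
wrist_force: [5.0, 9.1, -3.0]
grip_width: 26.5
grasp_force: 59.3
```

```bash
python3 st.py -.0303 0 .0143 0 -.0338 0;python3 path.py -53.7 31.2 1.9,-.9,3.4 12 11 10 9 8
```

```text
15.6 cmd [-52.2, 0.9, 41.4] pitch 14.0 meas ([-49.9, 0.0, 44.7], 14.0, 65.5, 'F', [10.4, -0.8, -3.0], 'tau_m', [1.13, -0.62, -0.04]) 26.470640899404735
10mm light x: [0.0323 0.     0.0081] z [ 0.0081  0.0001 -0.0323]
12 [-0.0087, -0.0002, 0.005, 0.0005, -0.0111, 0.0003, -1.0]
11 [-0.0131, -0.0002, 0.0074, 0.0005, -0.0166, 0.0003, -1.0]
10 [-0.0176, -0.0002, 0.0098, 0.0005, -0.0222, 0.0003, -1.0]
9 [-0.0222, -0.0002, 0.0121, 0.0005, -0.0278, 0.0003, -1.0]
8 [-0.0268, -0.0002, 0.0144, 0.0005, -0.0333, 0.0003, -1.0]
```

Emit:
drive_tool --pt "-0.0095 0 0.0048 0 -0.011 0 -1" --pt "-0.014 0 0.0072 0 -0.0166 0 -1" --pt "-0.0185 0 0.0096 0 -0.0222 0 -1" --pt "-0.0185 0 0.0096 0 -0.0222 0 -1" --pt "-0.0185 0 0.0096 0 -0.0222 0 -1"

```text
time_s: 16.1
tcp_pos: [524.1, 12.0, -7.1]
eef_rot: [-0.048, 0.838, 0.539, 0.072]
wrist_force: [5.0, 10.5, -4.2]
grip_width: 26.7
grasp_force: 59.3
```

```bash
python3 st.py -.0185 0 .0096 0 -.0222 0;python3 path.py -54 31.0 2.2,-.9,3.3 9 8 7 6 5 4 2 0
```

```text
16.1 cmd [-53.4, 0.9, 41.6] pitch 10.0 meas ([-51.2, 0.0, 44.7], 10.0, 65.5, 'F', [11.6, -0.2, -4.2], 'tau_m', [1.28, -0.65, 0.03]) 26.66479847168185
10mm light x: [0.0328 0.     0.0058] z [ 0.0058  0.0001 -0.0328]
9 [-0.0055, -0.0002, 0.0028, 0.0005, -0.0056, 0.0003, -1.0]
8 [-0.01, -0.0002, 0.0054, 0.0005, -0.0111, 0.0003, -1.0]
7 [-0.0144, -0.0003, 0.0079, 0.0005, -0.0167, 0.0003, -1.0]
6 [-0.019, -0.0003, 0.0104, 0.0005, -0.0222, 0.0003, -1.0]
5 [-0.0235, -0.0003, 0.0128, 0.0005, -0.0278, 0.0003, -1.0]
4 [-0.0282, -0.0003, 0.0152, 0.0005, -0.0333, 0.0003, -1.0]
2 [-0.0376, -0.0003, 0.0198, 0.0005, -0.0444, 0.0003, -1.0]
0 [-0.0472, -0.0003, 0.0241, 0.0005, -0.0556, 0.0003, -1.0]
```

Emit:
drive_tool --pt "-0.0045 0 0.003 0 -0.0056 0 -1" --pt "-0.009 0 0.0056 0 -0.0111 0 -1" --pt "-0.009 0 0.0056 0 -0.0111 0 -1" --pt "-0.009 0 0.0056 0 -0.0111 0 -1"

```text
time_s: 16.5
tcp_pos: [523.0, 10.0, -9.2]
eef_rot: [-0.039, 0.839, 0.54, 0.058]
wrist_force: [4.6, 10.5, -3.7]
grip_width: 26.6
grasp_force: 59.3
```

```bash
python3 st.py -.009 0 .0056 0 -.0111 0;python3 path.py -53.7 31.0 2.2,-.9,3.3 7 6 5 4 2 0
```

```text
16.5 cmd [-54.0, 0.9, 41.5] pitch 8.0 meas ([-51.7, 0.1, 44.7], 8.0, 65.5, 'F', [11.4, 0.2, -3.7], 'tau_m', [1.44, -0.64, 0.17]) 26.586313701175836
10mm light x: [0.033  0.     0.0046] z [ 0.0046  0.0001 -0.033 ]
7 [-0.0044, -0.0003, 0.0026, 0.0005, -0.0056, 0.0003, -1.0]
6 [-0.0088, -0.0003, 0.0053, 0.0005, -0.0111, 0.0003, -1.0]
5 [-0.0133, -0.0003, 0.0078, 0.0005, -0.0167, 0.0003, -1.0]
4 [-0.0178, -0.0003, 0.0104, 0.0005, -0.0222, 0.0003, -1.0]
2 [-0.0271, -0.0003, 0.0153, 0.0005, -0.0333, 0.0003, -1.0]
0 [-0.0365, -0.0003, 0.02, 0.0005, -0.0445, 0.0002, -1.0]
```

Emit:
drive_tool --pt "-0.0044 0 0.0026 0 -0.0056 0 -1" --pt "-0.0088 0 0.0053 0 -0.0111 0 -1" --pt "-0.0088 0 0.0053 0 -0.0111 0 -1" --pt "-0.0088 0 0.0053 0 -0.0111 0 -1"

```text
time_s: 16.9
tcp_pos: [522.2, 7.8, -11.1]
eef_rot: [-0.029, 0.84, 0.54, 0.043]
wrist_force: [3.8, 10.8, -2.7]
grip_width: 26.6
grasp_force: 59.5
```

```bash
python3 st.py -.0088 0 .0053 0 -.0111 0;python3 path.py -53.7 31.0 2.2,-.9,3.3 5 4 3 2 0
```

```text
16.9 cmd [-54.4, 0.9, 41.6] pitch 6.0 meas ([-52.1, 0.0, 44.8], 6.0, 65.5, 'F', [11.4, 1.0, -2.7], 'tau_m', [1.58, -0.58, 0.06]) 26.649295384589188
10mm light x: [0.0332 0.     0.0035] z [ 0.0035  0.0001 -0.0332]
5 [-0.0044, -0.0003, 0.0027, 0.0005, -0.0056, 0.0003, -1.0]
4 [-0.0089, -0.0003, 0.0054, 0.0005, -0.0111, 0.0003, -1.0]
3 [-0.0134, -0.0003, 0.008, 0.0005, -0.0167, 0.0002, -1.0]
2 [-0.0179, -0.0003, 0.0106, 0.0005, -0.0222, 0.0002, -1.0]
0 [-0.0272, -0.0003, 0.0157, 0.0005, -0.0334, 0.0002, -1.0]
```

Emit:
drive_tool --pt "-0.0044 0 0.0027 0 -0.0056 0 -1" --pt "-0.0089 0 0.0054 0 -0.0111 0 -1" --pt "-0.0089 0 0.0054 0 -0.0111 0 -1" --pt "-0.0089 0 0.0054 0 -0.0111 0 -1"

```text
time_s: 17.3
tcp_pos: [521.2, 5.6, -13.0]
eef_rot: [-0.02, 0.84, 0.541, 0.029]
wrist_force: [4.2, 10.8, -3.3]
grip_width: 26.6
grasp_force: 59.5
```

```bash
python3 st.py -.0089 0 .0054 0 -.0111 0;python3 path.py -53.7 30.8 2.2,-.9,3.3 3 2 1 0
```

```text
17.3 cmd [-54.9, 0.9, 41.7] pitch 4.01 meas ([-52.6, -0.0, 44.8], 4.0, 65.5, 'F', [11.6, 0.7, -3.3], 'tau_m', [1.65, -0.61, 0.04]) 26.606785579712753
10mm light x: [0.0333 0.     0.0023] z [ 0.0023  0.0001 -0.0333]
3 [-0.0044, -0.0003, 0.0035, 0.0005, -0.0056, 0.0002, -1.0]
2 [-0.0089, -0.0003, 0.0062, 0.0005, -0.0111, 0.0002, -1.0]
1 [-0.0134, -0.0003, 0.0089, 0.0005, -0.0167, 0.0002, -1.0]
0 [-0.018, -0.0003, 0.0116, 0.0005, -0.0223, 0.0002, -1.0]
```

```bash
python3 - <<'E'
from mv import *
from h import *
from cell import r,cams
for n in("scene","top"):
    P=cams.grab_frame(n); c=cam(P); s=r.sense(); Q=Ro.from_quat(s["eef_rot"],scalar_first=True); t=np.array(s["tcp_pos"]); b=t+Q.apply(OFF)
    pt=lambda d,dz:proj(c,b+Q.apply([d,0,0])+[0,0,dz])[0].round(1).tolist()
    print(n,"pred band top 40:",[pt(40,14+k) for k in(0,5,10)],"tip",[pt(50,k) for k in(0,5,10)])
    q=np.array(pt(40,14))
    for A,ce,m in blobs(P["color"],(0,120,50),(7,255,255),4):
        if np.hypot(*(ce-q))<30: ys,xs=np.nonzero(m); print("red",A,ce.round(1),xs.min(),xs.max(),ys.min(),ys.max())
    for A,ce,m in blobs(P["color"],(40,80,30),(85,255,255),6):
        if np.hypot(*(ce-q))<50: ys,xs=np.nonzero(m); print("green",A,ce.round(1),xs.min(),xs.max(),ys.min(),ys.max())
E
```

```text
scene pred band top 40: [[289.0, 289.7], [289.0, 288.4], [288.9, 287.1]] tip [[289.0, 289.1], [289.0, 287.9], [288.9, 286.6]]
green 268 [290.9 313.3] 284 297 303 324
top pred band top 40: [[397.0, 301.5], [397.4, 301.1], [397.8, 300.7]] tip [[390.9, 300.6], [391.3, 300.2], [391.6, 299.8]]
```

Emit:
drive_tool --pt "-0.0044 0 0.0032 0 -0.0056 0 -1" --pt "-0.0089 0 0.006 0 -0.0111 0 -1" --pt "-0.0089 0 0.006 0 -0.0111 0 -1" --pt "-0.0089 0 0.006 0 -0.0111 0 -1"

```text
time_s: 17.8
tcp_pos: [520.6, 3.8, -14.7]
eef_rot: [-0.01, 0.841, 0.541, 0.015]
wrist_force: [3.7, 13.8, -0.4]
grip_width: 26.6
grasp_force: 59.7
```

```bash
python3 st.py -.0089 0 .006 0 -.0111 0;python3 path.py -53.7 30.5 2.2,-.9,3.2 1 0; python3 - <<'E'
from h import *
from cell import cams
P=cams.grab_frame("top"); cv2.imwrite("pics/press.png",np.hstack([cv2.resize(P["color"][260:340,365:445,::-1],(400,400),interpolation=cv2.INTER_CUBIC),cv2.resize(cams.grab_frame("scene")["color"][260:340,250:330,::-1],(400,400),interpolation=cv2.INTER_CUBIC)]))
E
```

```text
17.8 cmd [-55.4, 0.9, 41.5] pitch 2.01 meas ([-52.5, -0.1, 45.0], 2.0, 65.5, 'F', [14.1, 2.3, -0.4], 'tau_m', [2.05, -0.56, 0.03]) 26.603169233011336
10mm light x: [0.0333 0.     0.0012] z [ 0.0012  0.0001 -0.0333]
1 [-0.0044, -0.0003, 0.0037, 0.0005, -0.0056, 0.0002, -1.0]
0 [-0.0089, -0.0003, 0.0065, 0.0005, -0.0112, 0.0002, -1.0]
```

View pics/press.png

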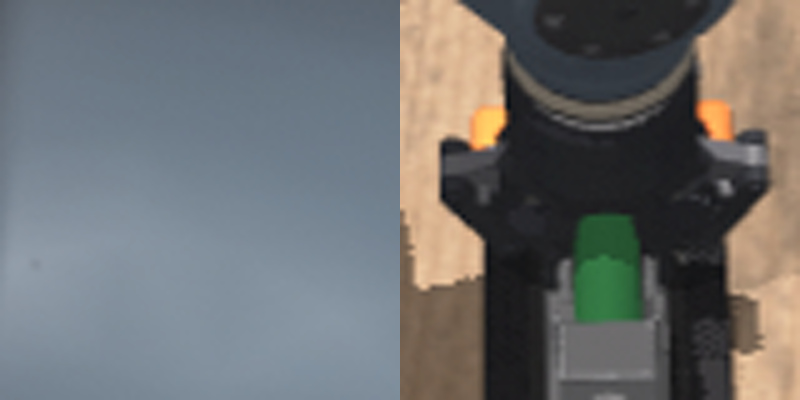

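The scene half shows the stick's minus end well under the hood, at about (608,320), and centred. The torque has levelled off, so the stick is probably resting on the beads and turning in the pads. I'll let go, then press near the red end with shut fingers.

Emit:
drive_tool --pt "0 0 0 0 0 0 -0.2" --pt "0 0 0 0 0 0 0" --pt "0 0 0 0 0 0 0.1" --pt "0 0 0 0 0 0 0.1" --pt "0 0 0 0 0 0 0.1"

```text
time_s: 18.4
tcp_pos: [519.4, 1.2, -15.0]
eef_rot: [-0.01, 0.841, 0.541, 0.013]
wrist_force: [0.3, -0.8, 1.2]
grip_width: 47.0
grasp_force: 0.0
```

```bash
python3 st.py 0 0 0 0 0 0; python3 - <<'E'
from mv import *
p,R=load(); V=rot(65.5,0)
print(p)
for z in (60,): print(row(p,R,[p[0],p[1],z],V,.1))
E
```

```text
18.4 cmd [-55.4, 0.9, 41.5] pitch 2.01 meas ([-55.1, -0.2, 44.8], 1.9, 65.6, 'F', [-0.6, -0.6, 1.2], 'tau_m', [-0.04, 0.02, 0.01]) 46.960254952194205
10mm light x: [0.0333 0.     0.0012] z [ 0.0012  0.0001 -0.0333]
[518.59787617   1.38253652 -18.14786065]
([0.0091, 0.0004, -0.2603, 0.0005, -0.0112, 0.0002, 0.1], 2)
```

Emit:
drive_tool --pt "0.0045 0 -0.13 0 -0.0056 0 0.1" --pt "0.009 0 -0.26 0 -0.0112 0 0.1" --pt "0.009 0 -0.33 0 -0.0112 0 -0.5" --pt "0.15 0 -0.4 0 -0.0112 0 -1" --pt "0.3 0 -0.4 0 -0.0112 0 -1" --pt "0.45 0 -0.4 0 -0.0112 0 -1" --pt "0.55 0 -0.4 0 -0.0112 0 -1" --pt "0.55 0 -0.4 0 -0.0112 0 -1"

```text
time_s: 19.2
tcp_pos: [588.1, 151.5, 110.6]
eef_rot: [-0.0, 0.84, 0.543, -0.0]
wrist_force: [-0.8, -1.0, 0.3]
grip_width: -0.1
grasp_force: 0.0
```

```bash
python3 st.py .55 0 -.4 0 -.0112 0; cat > chk.py <<'E'
from mv import *
from h import *
from cell import r,cams
bias=[np.array([.71,-.23]),np.array([-.13,.61])]
for i,n in enumerate(("scene","top")):
    P=cams.grab_frame(n); c=cam(P); cv2.imwrite(f"pics/chk_{n}.png",P["color"][:,:,::-1]); f=lambda x,z:(proj(c,O+x*u+[0,0,z])[0]+bias[i]).round(1).tolist()
    print(n,"band40 pred: level",f(40,58),"raised14",f(39,71), "green mid level",f(-5,58),"raised",f(-6,65))
    q=np.array(f(20,60))
    for nm,lo,hi,a in(("red",(0,120,50),(7,255,255),4),("green",(40,80,30),(85,255,255),10)):
        for A,ce,m in blobs(P["color"],lo,hi,a):
            if np.hypot(*(ce-q))<40: ys,xs=np.nonzero(m); print(nm,A,ce.round(1),xs.min(),xs.max(),ys.min(),ys.max())
E
python3 chk.py
```

```text
19.2 cmd [107.4, 1.2, 169.1] pitch -0.01 meas ([112.1, -0.5, 172.1], -0.0, 65.8, 'F', [-1.3, 0.3, 0.3], 'tau_m', [-0.04, 0.01, 0.0]) -0.06795071238180188
10mm light x: [ 0.0333  0.     -0.    ] z [-0.      0.0001 -0.0333]
scene band40 pred: level [289.7, 290.2] raised14 [289.6, 287.2] green mid level [290.2, 308.7] raised [290.2, 307.3]
red 5 [290. 282.] 288 292 282 282
red 41 [289.5 288.5] 284 295 287 291
green 418 [290.6 307.2] 284 297 291 323
top band40 pred: level [394.9, 302.1] raised14 [396.4, 301.3] green mid level [418.4, 310.7] raised [419.5, 310.4]
green 254 [430.1 315.9] 422 440 307 325
```

Emit:
drive_tool --pt "0.4 -0.58 -0.2 0 0 0 -1" --pt "0.4 -0.58 -0.2 0 0 0 -1" --pt "0.4 -0.58 -0.2 0 0 0 -1" --pt "0.4 -0.58 -0.2 0 0 0 -1" --pt "0.4 -0.58 -0.2 0 0 0 -1" --pt "0.4 -0.58 -0.2 0 0 0 -1"

```text
time_s: 19.9
tcp_pos: [476.1, 330.1, 171.3]
eef_rot: [-0.001, 0.84, 0.543, -0.002]
wrist_force: [0.9, -1.2, -0.4]
grip_width: 0.1
grasp_force: 0.0
```

```bash
python3 st.py .4 -.58 -.2 0 0 0; python3 chk.py
```

```text
19.9 cmd [227.3, 175.4, 228.7] pitch -0.01 meas ([228.3, 175.5, 232.9], -0.1, 65.7, 'F', [-0.7, -1.4, -0.4], 'tau_m', [-0.01, -0.06, -0.03]) 0.09096603144059139
10mm light x: [ 0.0333  0.     -0.    ] z [-0.      0.0001 -0.0333]
scene band40 pred: level [289.7, 290.2] raised14 [289.6, 287.2] green mid level [290.2, 308.7] raised [290.2, 307.3]
red 5 [290. 282.] 288 292 282 282
red 41 [289.5 288.5] 284 295 287 291
green 418 [290.6 307.2] 284 297 291 323
top band40 pred: level [394.9, 302.1] raised14 [396.4, 301.3] green mid level [418.4, 310.7] raised [419.5, 310.4]
red 39 [372.7 297.4] 370 376 294 300
red 50 [392.6 302. ] 389 396 296 308
green 631 [417.  311.4] 394 440 298 325
```

```bash
cat > fit.py <<'E'
from mv import *
from h import *
S,T=np.load("cs.npy",allow_pickle=True); bias=[np.array([.71,-.23]),np.array([-.13,.61])]
def band(c,xm,zc,phi,a,b,y=0):   # visible-surface centroid of band a..b, zc: axis height at band centre
    s,co=np.sin(phi),np.cos(phi); d=co*u+s*np.array([0,0,1]); n=-s*u+co*np.array([0,0,1]); C=-c["R"].T@c["t"]
    base=O+xm*u+y*v; base=base+[0,0,zc-(a+b)/2*s]
    th=np.linspace(0,2*np.pi,90); P=[];N=[]
    for L in(a,b):
        for t in th: w=np.cos(t)*v+np.sin(t)*n; P.append(base+L*d+14*w); N.append(w)
    P=np.array(P);N=np.array(N); vis=((C-P)*N).sum(1)>0
    q=cv2.convexHull(proj(c,P[vis]).astype(np.float32))[:,0]; m0=q.mean(0); mo=cv2.moments((q-m0).astype(np.float32)); return m0+[mo["m10"]/mo["m00"],mo["m01"]/mo["m00"]]
def fit(red,a=36,b=48):
    for phi in(0,.15):
        s=least_squares(lambda w:np.concatenate([band(c,w[0],w[1],phi,a,b,w[2])+bias[i]-red[i] for i,c in enumerate((S,T))]),[0,50,0],diff_step=1e-3)
        print("phi",phi,"mid x, band axis z, y:",s.x.round(1),"res",s.fun.round(2))
if __name__=="__main__":
    import sys; w=[float(x) for x in sys.argv[1:]]; fit([w[:2],w[2:4]])
E
python3 fit.py 289.5 288.5 392.6 302.0
```

```text
phi 0 mid x, band axis z, y: [ 2.1 52.3  0.4] res [ 0.05 -0.02 -0.01  0.05]
phi 0.15 mid x, band axis z, y: [ 0.  55.7  0. ] res [0.23 0.49 2.08 0.27]
```

```bash
python3 - <<'E'
from mv import *
p,R=load(); V=rot(65.5,0); print(p)
t=O+25*u+.9*v+[0,0,45]
print(row(p,R,t,V,-1))
E
```

```text
[476.16930573 329.07330511 167.2423917 ]
([-0.8429, 0.5801, 0.4086, 0.0005, 0.0, 0.0002, -1.0], 7)
```

Emit:
drive_tool --pt "-0.13 0.09 0.05 0 0 0 -1" --pt "-0.26 0.18 0.11 0 0 0 -1" --pt "-0.39 0.27 0.17 0 0 0 -1" --pt "-0.52 0.36 0.23 0 0 0 -1" --pt "-0.65 0.45 0.29 0 0 0 -1" --pt "-0.77 0.53 0.35 0 0 0 -1" --pt "-0.843 0.58 0.4 0 0 0 -1" --pt "-0.843 0.58 0.409 0 0 0 -1"

```text
time_s: 20.8
tcp_pos: [530.7, 21.1, 45.7]
eef_rot: [-0.001, 0.843, 0.538, -0.003]
wrist_force: [-0.8, 0.7, -0.1]
grip_width: -0.6
grasp_force: 0.0
```

```bash
cat > st2.py <<'E'
import sys
from mv import *
from cell import r
p,R=load(); p,R=after(p,R,[float(a) for a in sys.argv[1:7]]); save(p,R); s=r.sense()
L=lambda X:[round(float(X@w),1) for w in(u,v,np.array([0,0,1.]))]
print(s["time_s"],"cmd tcp",L(p-O),"meas",L(np.array(s["tcp_pos"])-O),"F",L(np.array(s["wrist_force"])),"M",np.round(s["moment"],2))
E
python3 st2.py -.843 .58 .409 0 0 0
```

```text
20.8 cmd tcp [25.0, 0.9, 44.9] meas [20.2, -2.0, 45.7] F [0.3, 1.0, -0.1] M [-0.   -0.06  0.01]
```

Emit:
drive_tool --pt "0 0 0.02 0 0 0 -1" --pt "0 0 0.04 0 0 0 -1" --pt "0 0 0.05 0 0 0 -1" --pt "0 0 0.05 0 0 0 -1" --pt "0 0 0.05 0 0 0 -1"

```text
time_s: 21.3
tcp_pos: [531.2, 27.9, 33.2]
eef_rot: [-0.0, 0.84, 0.542, -0.002]
wrist_force: [0.3, -0.5, -1.1]
grip_width: 0.0
grasp_force: 0.0
```

```bash
python3 st2.py 0 0 .05 0 0 0
```

```text
21.3 cmd tcp [25.0, 0.9, 29.9] meas [26.5, 0.4, 33.2] F [-0.3, -0.5, -1.1] M [ 0.07 -0.02  0.04]
```

Emit:
drive_tool --pt "0 0 0.01 0 0 0 -1" --pt "0 0 0.02 0 0 0 -1" --pt "0 0 0.02 0 0 0 -1"

```text
time_s: 21.6
tcp_pos: [530.8, 27.2, 26.6]
eef_rot: [-0.001, 0.841, 0.542, -0.002]
wrist_force: [0.2, -0.2, -0.4]
grip_width: -0.1
grasp_force: 0.0
```

```bash
python3 st2.py 0 0 .02 0 0 0
```

```text
21.6 cmd tcp [25.0, 0.9, 23.9] meas [25.7, 0.4, 26.6] F [-0.1, -0.3, -0.4] M [-0.01  0.02  0.  ]
```

Emit:
drive_tool --pt "0 0 0.005 0 0 0 -1" --pt "0 0 0.01 0 0 0 -1" --pt "0 0 0.01 0 0 0 -1"

```text
time_s: 21.9
tcp_pos: [530.9, 26.9, 23.7]
eef_rot: [-0.001, 0.841, 0.542, -0.002]
wrist_force: [0.5, -0.0, -0.7]
grip_width: 0.1
grasp_force: 0.0
```

```bash
python3 st2.py 0 0 .01 0 0 0
```

```text
21.9 cmd tcp [25.0, 0.9, 20.9] meas [25.5, 0.2, 23.7] F [0.2, -0.5, -0.7] M [ 0.03 -0.05  0.  ]
```

Emit:
drive_tool --pt "0 0 0.005 0 0 0 -1" --pt "0 0 0.01 0 0 0 -1" --pt "0 0 0.01 0 0 0 -1"

```text
time_s: 22.2
tcp_pos: [531.4, 27.0, 21.9]
eef_rot: [-0.0, 0.841, 0.542, -0.002]
wrist_force: [-1.1, 1.1, 7.3]
grip_width: -0.0
grasp_force: 3.7
```

```bash
python3 st2.py 0 0 .01 0 0 0
```

```text
22.2 cmd tcp [25.0, 0.9, 17.9] meas [25.8, -0.2, 21.9] F [0.5, 1.5, 7.3] M [0.02 0.21 0.01]
```

Emit:
drive_tool --pt "0 0 0.003 0 0 0 -1" --pt "0 0 0.006 0 0 0 -1" --pt "0 0 0.006 0 0 0 -1"

```text
time_s: 22.5
tcp_pos: [531.6, 27.0, 21.7]
eef_rot: [0.0, 0.841, 0.542, -0.001]
wrist_force: [-2.9, 1.0, 19.6]
grip_width: -0.1
grasp_force: 9.6
```

```bash
python3 st2.py 0 0 .006 0 0 0
```

```text
22.5 cmd tcp [25.0, 0.9, 16.1] meas [25.9, -0.4, 21.7] F [-0.3, 3.0, 19.6] M [ 0.09  0.63 -0.03]
```

Emit:
drive_tool --pt "0 0 0.003 0 0 0 -1" --pt "0 0 0.006 0 0 0 -1" --pt "0 0 0.006 0 0 0 -1"

```text
time_s: 22.8
tcp_pos: [531.8, 26.9, 21.4]
eef_rot: [0.0, 0.841, 0.542, -0.001]
wrist_force: [-6.6, 0.7, 31.2]
grip_width: -0.3
grasp_force: 15.5
```

```bash
python3 st2.py 0 0 .006 0 0 0
```

```text
22.8 cmd tcp [25.0, 0.9, 14.3] meas [25.9, -0.6, 21.4] F [-2.1, 6.3, 31.2] M [0.07 1.03 0.02]
```

The force is stiff at 31 N and the contact lies centrally under the flat finger (moments), which suggests the stick may already lie level. I'll back off and touch lightly at a second point along the stick to compare heights.

Emit:
drive_tool --pt "0 0 -0.02 0 0 0 -1" --pt "0 0 -0.04 0 0 0 -1" --pt "-0.045 0 -0.04 0 0 0 -1" --pt "-0.09 0 -0.04 0 0 0 -1" --pt "-0.09 0 -0.03 0 0 0 -1" --pt "-0.09 0 -0.02 0 0 0 -1" --pt "-0.09 0 -0.016 0 0 0 -1" --pt "-0.09 0 -0.016 0 0 0 -1"

```text
time_s: 23.6
tcp_pos: [519.5, 2.2, 21.9]
eef_rot: [-0.001, 0.841, 0.542, -0.002]
wrist_force: [-0.9, -0.9, 2.2]
grip_width: -0.2
grasp_force: 0.8
```

```bash
python3 st2.py -.09 0 -.016 0 0 0
```

```text
23.6 cmd tcp [-2.0, 0.9, 19.1] meas [-1.7, 0.3, 21.9] F [-1.2, 0.5, 2.2] M [-0.19  0.1   0.02]
```

Emit:
drive_tool --pt "0 0 0.002 0 0 0 -1" --pt "0 0 0.004 0 0 0 -1" --pt "0 0 0.004 0 0 0 -1" --pt "0 0 0.004 0 0 0 -1"

```text
time_s: 24.0
tcp_pos: [519.7, 2.2, 21.8]
eef_rot: [-0.0, 0.84, 0.542, -0.002]
wrist_force: [-2.7, -2.3, 10.5]
grip_width: -0.1
grasp_force: 4.9
```

```bash
python3 st2.py 0 0 .004 0 0 0
```

```text
24.0 cmd tcp [-2.0, 0.9, 17.9] meas [-1.6, 0.2, 21.8] F [-3.2, 1.5, 10.5] M [-0.4   0.46 -0.  ]
```

Both touches meet the stick at the same height (21.9), so it lies level and has snapped home. I'll retreat clear, check once and hand in.

Emit:
drive_tool --pt "0 0 -0.1 0 0 0 -1" --pt "0 0 -0.25 0 0 0 -1" --pt "0 0 -0.4 0 0 0 -1" --pt "0.15 -0.1 -0.5 0 0 0 -1" --pt "0.3 -0.2 -0.5 0 0 0 -1" --pt "0.45 -0.3 -0.5 0 0 0 -1" --pt "0.6 -0.45 -0.5 0 0 0 -1" --pt "0.7 -0.55 -0.5 0 0 0 -1"

```text
time_s: 24.8
tcp_pos: [464.7, 241.2, 170.8]
eef_rot: [-0.001, 0.841, 0.542, -0.001]
wrist_force: [0.7, 0.3, -0.8]
grip_width: 0.1
grasp_force: 0.0
```

Emit:
drive_tool --pt "0.15 0 0 0 0 0 -1" --pt "0.2 0 0 0 0 0 -1" --pt "0.2 0 0 0 0 0 -1" --pt "0.2 0 0 0 0 0 -1"

```text
time_s: 25.2
tcp_pos: [489.0, 293.3, 170.1]
eef_rot: [-0.001, 0.84, 0.542, -0.003]
wrist_force: [0.1, -0.6, -1.1]
grip_width: -0.4
grasp_force: 0.0
```

```bash
python3 chk.py; python3 - <<'E'
from cell import r
s=r.sense(); print(s["time_s"],s["tcp_pos"],s["wrist_force"])
E
```

```text
scene band40 pred: level [289.7, 290.2] raised14 [289.6, 287.2] green mid level [290.2, 308.7] raised [290.2, 307.3]
red 5 [290. 282.] 288 292 282 282
red 39 [289.8 288.5] 285 295 287 291
green 417 [290.7 307.3] 284 297 291 323
top band40 pred: level [394.9, 302.1] raised14 [396.4, 301.3] green mid level [418.4, 310.7] raised [419.5, 310.4]
red 39 [372.7 297.4] 370 376 294 300
red 49 [392.6 301.8] 389 396 296 308
green 630 [417.  311.4] 394 440 298 325
25.3 [489.10716198 292.31882414 170.30429142] [-0.2831779  -0.47698268 -0.06484759]
```

```bash
python3 -c "
from cell import r
print(r.job_done())"
```

```text
the job is handed in; nothing more can be done
None
```

The green stick is in the bay, level by touch at two points and unmoved by a final press (which peaked at about 31 N, above the 8–18 N a snap needs). The arm is clear and the job is handed in; no verdict came back, and I did not feel the snap itself.

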